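# Level the packing scale

## Task

The packing scale is out of level: stand the spirit level upright in the middle of its weighing plate, lengthwise in line with the levelling foot on the scale's outrigger, setting it down without a drop, and let go of it. Then turn the black hand knob of that foot until the bubble rests midway between the two lines of the vial, leaving everything else on the bench where it is. Finish by pressing the level down flat on the plate, firmly but not hard, with the bubble still in the middle, and stay like that, pressing, without letting go, so that the lock nut can be tightened.

Things in the scene. Friction and masses are not known exactly. Their poses are not given: they have to be found in the camera images.
- scale: white packing scale, does not slide. Origin on the bench below the centre of its steel weighing plate, z up. Plate 235 (x) by 260 mm (y), top 78 mm above the bench. Display on the -x side (to x = -165 mm, under 60 mm high). Two fixed feet at y = +120 mm; one screw foot at x = 0, y = -190 mm on an ear sticking out on the -y side (ear and its lock nut under 60 mm high)
- foot_knob (a point): centre of the foot's hand knob: round, black, ribbed, 40 mm diameter, 22 mm high (94 to 116 mm above the bench), on an upright 16 mm spindle. Keeps its height, stays where left, friction 0.08 N m. Clockwise from above raises the scale's -y side, tilting it 2.05 mrad per radian about the fixed feet. At the start it is 1.1 to 2.5 rad too low
- plate_top (a point): centre of the weighing plate's top; its z axis is the plate's normal and tips with the plate (a few mrad)
- level: spirit level, a plain aluminium bar 200 mm long (x), 24 wide (y), 42 high (z), 0.4 kg, standing on the bench on two pads under its ends; origin under its centre. Same from both ends. The vial lies in a 64 mm long slot in the middle of the top; beyond that the top is solid
- vial (a point): middle of the vial on the level's top, 41 mm above the level's underside; the two lines around the vial are 11.5 mm either side of it along the level's x axis
- bubble (a joint): centre of the 16 mm long bubble along the level's x axis (m), 0 midway between the lines, limits -0.018 to 0.018. It goes to the higher end: 2.5 mm per mrad of tilt, so 5.1 mm per radian of the foot's knob; settles in about 2 s. Means something only with the level standing on the plate
- pack_a: a fish cake on its wooden board, 140 x 52 x 38 mm, origin under its centre; leave it alone
- pack_b: another such fish cake; leave it alone
- tape_roll: roll of brown packing tape lying flat, 100 mm across, 48 mm high, origin under its centre; leave it alone
- label_roll: roll of white labels lying flat, 84 mm across, 50 mm high, origin under its centre; leave it alone
- marker: black marker pen lying on the bench, 130 mm long, 17 mm thick, origin under its centre; leave it alone
- spray_bottle: white spray bottle, 72 mm across, 192 mm high, origin under its centre; leave it alone
- wrench: open-ended wrench lying flat, 160 mm long, origin under it; leave it alone
Not all that is in view belongs to the job. Several things look just like the level: the one meant starts farthest to the robot's right.

How it is judged:
By the outcome, as a careful person would: the job done as asked, in the order asked, and still so for the second after the job is handed in, while the arm keeps its last pose, push and grip.
It also fails if it takes over 67 s, if anything falls off the work surface, if the arm or the gripper's body presses on something with over 40 N, if the wrist force passes 120 N, or if a joint passes its speed limit or range.

## Robot

A 6-joint arm with a two-finger parallel gripper is mounted at the origin on the work surface. World frame = base frame: x ahead of the robot, y to its left, z up, the work surface at z = 0. Lengths are in m, angles in degrees, forces in N, time in s.
With the tool pointing down it reaches from about 0.25 to 0.725 m from the base axis. Payload 9.7 kg.
Tool frame: the origin (TCP) lies on the centre line of the jaws, within the pads' length; the fingertips stand 14 mm ahead of it and the grasp point (between the pads) lies 5 mm behind it; z points along the fingers, y is the line along which they close (so a half turn about z gives the same grasp; the last joint's range is limited). The gripper opens to 85 mm and grips with 20 to 120 N. Pads are 22 mm wide; open, the fingers measure 114 mm over their backs; the gripper's body (76 mm by 85 mm) begins 54 mm behind the grasp point. The pads swing forward as they close: fully open they stand 13 mm farther back than shut.
Start: joints at [-65.203, 4.979, 10.078, 95.1, 0, 90], TCP at [0.231, -0.499, 0.209] pointing down, gripper open.
Joint ranges: [-179.16, 179.16], [-48.56, 103.87], [-65.8, 70.77], [-126.05, 130.52], [-82.76, 87.17], [-180, 180]. Speed limits (degrees/s): [127.2, 127.2, 147.25, 180, 180, 180].

## Interface

Orientations are given as [roll, pitch, yaw] about the fixed x, y, z axes, in that order (R = Rz(yaw) Ry(pitch) Rx(roll)).
In Python, from workcell import bot, camera, get_calibration, ticket gives the robot as it stands. The module is installed in compiled form; this text tells all that it offers.
- The arm moves only by the tool send_rows, never from a script. Its arguments are lists of equal length, an entry for each row: "linear": the shift along the tool's x, y, z in m, a list of three; "twist": the turn, a rotation vector about the tool's x, y, z in units of 10 degrees (1.0 is 10 degrees), a list of three; "gripper": the opening in per cent of the stroke, from 0 (shut) to 100 (fully open). In form: {"linear": [[x, y, z], ...], "twist": [[wx, wy, wz], ...], "gripper": [gripper, ...]}. A call has 1 to 8 rows; each row shifts and turns the commanded pose from where the row before left it, along the tool's axes as they then stand; what a row does not reach is not made up. A row lasts 1/8 s, in which the tool goes at most 62.5 mm and 10.7 degrees, less where a joint would pass 70% of its speed; a pose out of reach is approached as far as the arm can. A call with a gripper value outside its range is refused whole. The fingers move at their own pace and stop on an object; "grip_force" is the grip in N (left out, the last holds). Time passes only in rows, so rows that do not move let the fingers close. It gives the time, the measured TCP pose, the force, the opening and the grip force at its end, in the units of the state.
- bot.get_obs(): the state, without advancing time (a new reading comes with each control period).
- camera(name): name is "side" or "top"; returns the picture (420x560x3 uint8, red, green, blue); there is no depth.
- get_calibration(name): a dict with "fx", "fy", "cx", "cy" (pixels), "k1" (the pictures are not rectified: a ray, as slopes to the right and down, at radius r is drawn at 1 + k1 r^2 times it, then the intrinsics apply), "origin" and "orientation" of the camera in the world. Camera axes: x right, y down, z forward; pixel columns grow to the right and rows downward; lengths in m; the calibration is good to about 2 mm. A picture is of the moment at which its call begins. get_calibration takes no time and is no camera call.
- ticket.job_done(): hands the job in; it is judged then, once.
The state is a dict: "time": time; "q": joint angles; "qd": joint speeds; "joint_efforts": joint torques, N m; "ee_pos": TCP position; "tcp_rot": TCP orientation; "wrist_force": force on the tool from outside, world axes, zero at the start; "torque": the same for the moment, N m; "opening": finger opening in m; "grasp_force": force on a finger pad.
Only numpy, scipy, OpenCV 4.12 (cv2) and the standard library are available. Lean on these libraries where they do the work, as an engineer would, in place of code of your own. Each camera call takes 0.05 s, during which the arm holds its last target. There are 200 camera calls.

## Working session

There is one attempt and no reset: what is moved stays moved. The work goes in short steps, Python scripts to look and compute and a tool call to move; the robot and the scene stay as the last step left them, time stands still between calls to the robot, and variables do not carry over. Pictures are saved under pics/ and viewed, at most 10 in all, crops included, and the job is handed in when it is done.

Besides the shell and the picture viewer there is one more tool, called after ">>>" by a JSON object that holds its "op" and its "data", one argument or row to a line. send_rows: Moves the arm, as the interface text tells. Its arguments: {"type":"object","properties":{"linear":{"type":"array"},"twist":{"type":"array"},"gripper":{"type":"array"},"grip_force":{"type":"number"}},"required":["linear","twist","gripper"]}

```bash
mkdir -p pics; python3 - <<'E'
from workcell import bot,camera,get_calibration
import cv2
for n in("side","top"):
    cv2.imwrite(f"pics/{n}0.png",camera(n)[:,:,::-1]); print(get_calibration(n))
print(bot.get_obs())
E
```

```text
{'fx': 402.482968697723, 'fy': 402.482968697723, 'cx': 282.4439112477553, 'cy': 204.18088810397674, 'k1': -0.07830591260889407, 'origin': array([0.20508677, 0.734933  , 0.89062509]), 'orientation': array([-134.58847385,   -0.8264456 , -154.42541035])}
{'fx': 419.7052250959785, 'fy': 419.7052250959785, 'cx': 282.3899061042532, 'cy': 204.86914537892045, 'k1': 0.010646004615611467, 'origin': array([0.40007953, 0.02600157, 1.20328422]), 'orientation': array([-173.02412018,   -0.68648475,  -88.63194213])}
{'time': 0.1, 'q': array([-6.52021478e+01,  5.00920246e+00,  1.00402960e+01,  9.50970865e+01,
       -1.10463199e-04,  8.99999287e+01]), 'qd': array([-0.04211649, -0.07486165,  0.1017912 , -0.14420768, -0.02189514,
       -0.09870725]), 'joint_efforts': array([ 9.66539301e-04, -5.21560371e+01,  4.65654159e+01,  1.59825274e-02,
        1.00494974e-04,  1.74140416e-05]), 'ee_pos': array([ 0.23059401, -0.49910171,  0.20825359]), 'tcp_rot': array([-1.79934007e+02,  1.10380987e-04,  2.47979236e+01]), 'wrist_force': array([ 0.13037545,  0.66127156, -0.36246878]), 'torque': array([-0.00459402, -0.0171616 , -0.00454049]), 'grasp_force': 0.0, 'opening': 0.08520444790409579}
```

View pics/top0.png

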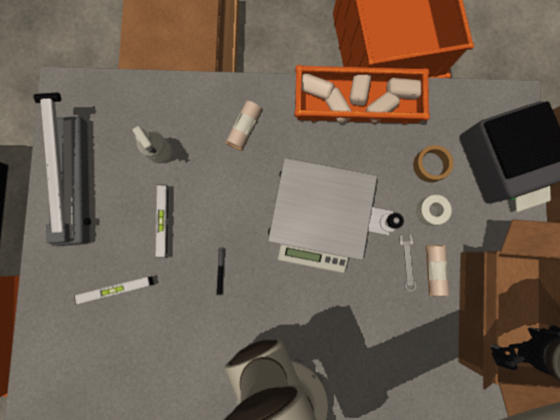

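View pics/side0.png

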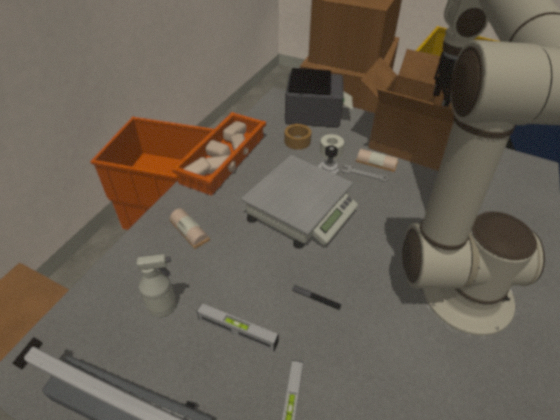

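```bash
cat > h.py <<'E'
import numpy as np,cv2
from scipy.spatial.transform import Rotation as R
from workcell import bot,camera,get_calibration
def ray(n,px):
    c=get_calibration(n)
    K=np.array([[c['fx'],0,c['cx']],[0,c['fy'],c['cy']],[0,0,1.]])
    p=cv2.undistortPoints(np.array(px,float).reshape(-1,1,2),K,np.array([c['k1'],0,0,0.]))[:,0]
    M=R.from_euler('xyz',c['orientation'],degrees=True).as_matrix()
    return np.array(c['origin']),np.c_[p,np.ones(len(p))]@M.T
def onplane(n,px,z):
    o,d=ray(n,px); return o+d*((z-o[2])/d[:,2])[:,None]
def tri(pt,ps):
    o1,d1=ray('top',[pt]);o2,d2=ray('side',[ps]);d1=d1[0];d2=d2[0]
    s=np.linalg.lstsq(np.c_[d1,-d2],o2-o1,rcond=None)[0]
    a=o1+s[0]*d1;b=o2+s[1]*d2
    return (a+b)/2,np.linalg.norm(a-b)
E
python3 - <<'E'
from h import *
t=cv2.imread('pics/top0.png');s=cv2.imread('pics/side0.png')
def blobs(im,mask,n,amin):
    k,l,st,ce=cv2.connectedComponentsWithStats(mask.astype(np.uint8))
    for i in range(1,k):
        if st[i,4]>amin:
            c=max(cv2.findContours((l==i).astype(np.uint8),0,1)[0],key=cv2.contourArea)
            print(n,ce[i].round(1),st[i,4],[np.round(v,1) for v in cv2.minAreaRect(c)])
hsv=cv2.cvtColor(t,40);hs=cv2.cvtColor(s,40)
print('green');blobs(t,(hsv[...,0]>25)&(hsv[...,0]<45)&(hsv[...,1]>120)&(hsv[...,2]>80),'top',15)
blobs(s,(hs[...,0]>25)&(hs[...,0]<45)&(hs[...,1]>120)&(hs[...,2]>80),'side',15)
m=(hsv[...,2]>150);m[:,:80]=0;m[:,200:]=0;print('white');blobs(t,m,'top',200)
m=(hsv[...,2]<45);m[:,:380]=0;m[:,410:]=0;m[:205]=0;m[236:]=0;blobs(t,m,'knob',20)
a=cv2.resize(t[130:310,60:260],None,fx=2.2,fy=2.2,interpolation=2);b=cv2.resize(t[140:280,260:430],(0,0),fx=2.2,fy=2.2,interpolation=2)
c=cv2.resize(s[270:420,170:330],None,fx=2.2,fy=2.2,interpolation=2);d=cv2.resize(s[120:250,230:380],None,fx=2.2,fy=2.2,interpolation=2)
o=np.zeros((800,800,3),np.uint8)
o[:a.shape[0],:a.shape[1]]=a;o[:b.shape[0],440:440+b.shape[1]][:, :360]=b[:,:360]
o=o[:720]
o[400:400+min(320,c.shape[0]),:c.shape[1]]=c[:320];o[400:400+d.shape[0],440:440+d.shape[1]]=d
cv2.imwrite('pics/crop1.png',cv2.resize(o,(660,594)))
# plate
g=cv2.GaussianBlur(hsv,(3,3),0)
for n,h in(('top',hsv),):
    m=(h[...,2]>105)&(h[...,1]<60)
    blobs(t,m,'plate',5000)
E
```

```text
green
top [160.6 214.1] 30 [array([161. , 214.5]), array([7., 4.]), np.float64(90.0)]
top [160.5 226.7] 30 [array([160.5, 226.5]), array([7., 3.]), np.float64(90.0)]
top [118.2 288.6] 32 [array([118.3, 288.6]), array([3.6, 8. ]), np.float64(76.0)]
top [105.3 291.8] 30 [array([105.4, 291.7]), array([3.5, 7.9]), np.float64(71.6)]
side [229.6 320.5] 32 [array([229.7, 320.6]), array([8., 4.]), np.float64(26.6)]
side [242.9 325.9] 34 [array([242.6, 325.7]), array([9.1, 3.9]), np.float64(21.8)]
side [291.1 399.5] 46 [array([291.1, 399.5]), array([4.6, 9.5]), np.float64(9.5)]
side [288.5 415.3] 43 [array([288.5, 415. ]), array([8., 5.]), np.float64(90.0)]
white
top [160.5 198.7] 234 [array([160.5, 200. ]), array([30.,  9.]), np.float64(90.0)]
top [160.  242.8] 251 [array([159.5, 240.5]), array([ 9., 31.]), np.float64(0.0)]
top [114.1 289.5] 586 [array([113.4, 289.7]), array([ 9.4, 70.9]), np.float64(75.7)]
knob [394.5 220.4] 149 [array([394.5, 220. ]), array([14., 15.]), np.float64(90.0)]
plate [236.8 204.1] 142922 [array([279.5, 209.5]), array([419., 559.]), np.float64(90.0)]
plate [439.3 397.8] 5565 [array([419.5, 389. ]), array([ 60., 173.]), np.float64(90.0)]
```

View pics/crop1.png

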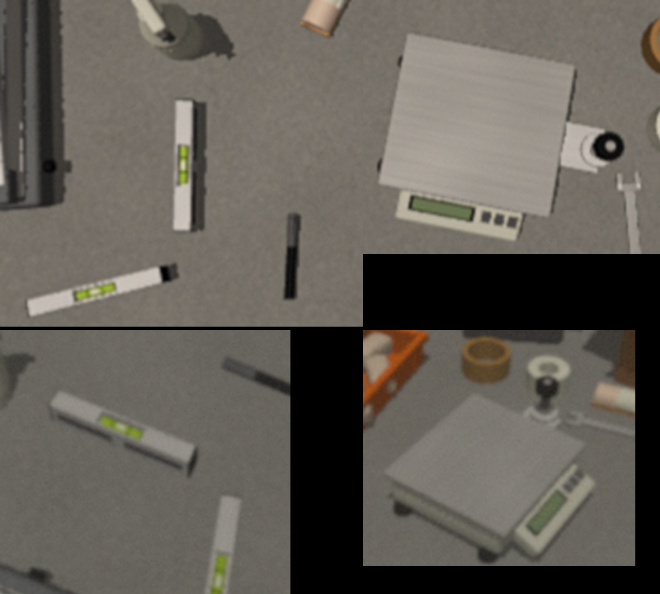

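```bash
python3 - <<'E'
from h import *
t=cv2.imread('pics/top0.png')
g=cv2.GaussianBlur(t,(3,3),0)[...,2].astype(int)
m=np.zeros(g.shape,np.uint8);m[145:275,255:385]=(g>125)[145:275,255:385]
m=cv2.morphologyEx(m,cv2.MORPH_OPEN,np.ones((9,9)))
c=max(cv2.findContours(m,0,1)[0],key=cv2.contourArea)
print(cv2.approxPolyDP(c,6,True)[:,0].tolist(), g[210,320],g[150,300])
P=onplane('top',[(284.2,159.3),(376.8,176.4),(363,258.5),(268.8,241.9)],.078)
print(P.round(3),P.mean(0).round(4),[np.linalg.norm(P[i]-P[(i+1)%4]).round(3) for i in range(4)])
for v in(P[1]-P[0],P[2]-P[3],P[0]-P[3],P[1]-P[2]):print(np.degrees(np.arctan2(v[1],v[0])))
k=onplane('top',[(394.5,220.4)],.116)[0];print('knob',k,tri((394.5,220.4),(330.8,149.8)))
v=k-P.mean(0);print(np.linalg.norm(v[:2]),np.degrees(np.arctan2(v[1],v[0])))
L=onplane('top',[(160.5,185),(160,256.5),(160.6,220.4)],.042);print('level',L)
print(tri((160.6,220.4),(236.2,323.2)))
E
```

```text
[[284, 159], [270, 242], [362, 258], [366, 231], [384, 233], [384, 208], [370, 205], [374, 175]] 162 121
[[ 0.664  0.014  0.078]
 [ 0.623 -0.24   0.078]
 [ 0.4   -0.202  0.078]
 [ 0.438  0.05   0.078]] [ 0.5309 -0.0947  0.078 ] [np.float64(0.257), np.float64(0.226), np.float64(0.255), np.float64(0.229)]
-99.16697983364979
-98.55662549545755
-9.00550193548827
-9.566627711363719
knob [ 0.50005642 -0.27675859  0.116     ] (array([ 0.50248908, -0.27749055,  0.11133611]), np.float64(0.004164524562443477))
0.18467456418728423 -99.62894038744246
level [[0.58971352 0.35699567 0.042     ]
 [0.39181925 0.34662576 0.042     ]
 [0.49072502 0.35087814 0.042     ]]
(array([0.49245506, 0.35290728, 0.0366311 ]), np.float64(0.0027849478190832716))
```

>>> {"op": "send_rows", "data": {
  "linear": [
    [0.0371,-0.0415,-0.005],
    [0.0371,-0.0415,-0.005],
    [0.0371,-0.0415,-0.005],
    [0.0371,-0.0415,-0.005],
    [0.0371,-0.0415,-0.005],
    [0.0371,-0.0415,-0.005],
    [0.0371,-0.0415,-0.005],
    [0.0371,-0.0415,-0.005]
  ],
  "twist": [
    [0,0,0],
    [0,0,0],
    [0,0,0],
    [0,0,0],
    [0,0,0],
    [0,0,0],
    [0,0,0],
    [0,0,0]
  ],
  "gripper": [100,100,100,100,100,100,100,100]
}}

```text
time: 1.1
ee_pos: [0.3609, -0.0717, 0.249]
tcp_rot: [180.0, -0.0, 24.8]
wrist_force: [0.4, -0.2, 0.6]
opening: 0.0851
grasp_force: 0.0
```

```bash
python3 -c "
from workcell import bot
o=bot.get_obs();print(o['time'],o['q'],o['ee_pos'],o['tcp_rot'])"
```

```text
1.1 [-1.12312396e+01 -1.83808884e+01 -6.51683199e+00  1.01846420e+02
 -1.11265995e-03  1.43985835e+02] [ 0.36091552 -0.0716738   0.24895612] [ 1.79988730e+02 -1.36113096e-02  2.47829264e+01]
```

>>> {"op": "send_rows", "data": {
  "linear": [
    [0,0,0],
    [0,0,0],
    [0,0,0],
    [0,0,0],
    [0,0,0],
    [0,0,0],
    [0,0,0],
    [0,0,0]
  ],
  "twist": [
    [0,0,-0.989],
    [0,0,-0.989],
    [0,0,-0.989],
    [0,0,-0.989],
    [0,0,-0.989],
    [0,0,-0.989],
    [0,0,-0.989],
    [0,0,-0.989]
  ],
  "gripper": [100,100,100,100,100,100,100,100]
}}

```text
time: 2.1
ee_pos: [0.3607, -0.0734, 0.2486]
tcp_rot: [-180.0, -0.0, 104.2]
wrist_force: [0.1, -0.3, -0.5]
opening: 0.0855
grasp_force: 0.0
```

>>> {"op": "send_rows", "data": {
  "linear": [
    [0,0,0],
    [0,0,0],
    [0,0,0],
    [0,0,0],
    [0,0,0],
    [0,0,0],
    [0,0,0],
    [0,0,0]
  ],
  "twist": [
    [0,0,-0.989],
    [0,0,-0.989],
    [0,0,-0.989],
    [0,0,-0.989],
    [0,0,-0.989],
    [0,0,-0.989],
    [0,0,-0.989],
    [0,0,-0.989]
  ],
  "gripper": [100,100,100,100,100,100,100,100]
}}

```text
time: 3.1
ee_pos: [0.3607, -0.0734, 0.2486]
tcp_rot: [180.0, -0.0, -176.6]
wrist_force: [-0.2, 0.1, -0.8]
opening: 0.0851
grasp_force: 0.0
```

>>> {"op": "send_rows", "data": {
  "linear": [
    [-0.019,0.052,0.005],
    [-0.019,0.052,0.005],
    [-0.019,0.052,0.005],
    [-0.019,0.052,0.005],
    [-0.019,0.052,0.005],
    [-0.019,0.052,0.005],
    [-0.019,0.052,0.005],
    [-0.019,0.052,0.005]
  ],
  "twist": [
    [0,0,0],
    [0,0,0],
    [0,0,0],
    [0,0,0],
    [0,0,0],
    [0,0,0],
    [0,0,0],
    [0,0,0]
  ],
  "gripper": [100,100,100,100,100,100,100,100]
}}

```text
time: 4.1
ee_pos: [0.4908, 0.3519, 0.2083]
tcp_rot: [-180.0, -0.0, -176.9]
wrist_force: [0.3, -0.9, 0.1]
opening: 0.0853
grasp_force: 0.0
```

```bash
python3 - <<'E'
from h import *
o=bot.get_obs();print(o['time'],o['q'],o['ee_pos'],o['tcp_rot'])
t=camera('top');s=camera('side')
a=cv2.resize(t[120:300,90:270],None,fx=2,fy=2);b=cv2.resize(s[200:400,140:360],None,fx=1.8,fy=1.8)
w=np.zeros((360,760,3),np.uint8);w[:,:360]=a;w[:,364:760]=b[:360,:396];cv2.imwrite('pics/c2.png',w[:,:,::-1])
E
```

```text
4.1 [ 3.56435231e+01  1.26353910e+01  1.86244698e+01  9.60160103e+01
 -6.68129146e-03  3.25918254e+01] [0.49077269 0.35187882 0.20825998] [-1.79979864e+02 -1.90917501e-02 -1.76948304e+02]
```

View pics/c2.png

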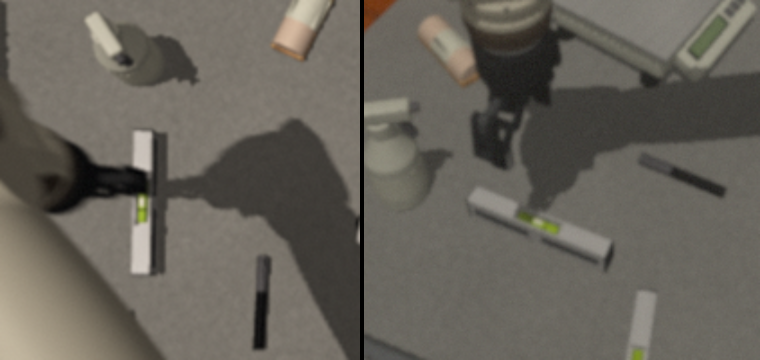

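The level (top view ≈(161,220)) is the rightmost of the two look-alikes, the other being at (114,290) with a black end. The gripper hangs above it, with fingers either side.

>>> {"op": "send_rows", "data": {
  "linear": [
    [0,0,0.04],
    [0,0,0.04],
    [0,0,0.04],
    [0,0,0.03],
    [0,0,0.02],
    [0,0,0.011],
    [0,0,0],
    [0,0,0]
  ],
  "twist": [
    [0,0,0],
    [0,0,0],
    [0,0,0],
    [0,0,0],
    [0,0,0],
    [0,0,0],
    [0,0,0],
    [0,0,0]
  ],
  "gripper": [100,100,100,100,100,100,70,50],
  "grip_force": 35
}}

```text
time: 5.2
ee_pos: [0.4911, 0.3503, 0.029]
tcp_rot: [180.0, 0.1, -177.0]
wrist_force: [0.3, -0.2, -0.4]
opening: 0.0517
grasp_force: 0.0
```

>>> {"op": "send_rows", "data": {
  "linear": [
    [0,0,0],
    [0,0,0],
    [0,0,0],
    [0,0,0],
    [0,0,0],
    [0,0,0]
  ],
  "twist": [
    [0,0,0],
    [0,0,0],
    [0,0,0],
    [0,0,0],
    [0,0,0],
    [0,0,0]
  ],
  "gripper": [40,30,20,10,0,0]
}}

```text
time: 5.95
ee_pos: [0.4906, 0.35, 0.0279]
tcp_rot: [-180.0, -0.0, -177.0]
wrist_force: [-0.4, -0.5, -1.0]
opening: -0.0002
grasp_force: 0.0
```

```bash
python3 - <<'E'
from h import *
t=camera('top');s=camera('side')
a=cv2.resize(t[120:300,90:270],None,fx=2,fy=2);b=cv2.resize(s[200:400,140:360],None,fx=1.8,fy=1.8)
w=np.zeros((360,760,3),np.uint8);w[:,:360]=a;w[:,364:760]=b[:360,:396];cv2.imwrite('pics/c3.png',w[:,:,::-1])
E
```

```text
(no output)
```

View pics/c3.png

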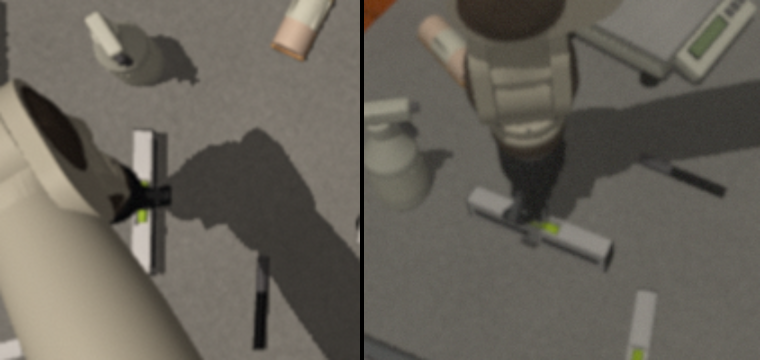

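>>> {"op": "send_rows", "data": {
  "linear": [
    [0,0,0],
    [0,0,0]
  ],
  "twist": [
    [0,0,0],
    [0,0,0]
  ],
  "gripper": [0,0],
  "grip_force": 35
}}

```text
time: 6.3
ee_pos: [0.4906, 0.3501, 0.0279]
tcp_rot: [180.0, -0.0, -177.0]
wrist_force: [-0.3, -0.4, -0.4]
opening: 0.0002
grasp_force: 0.0
```

```bash
python3 - <<'E'
from h import *
for i in range(2):
    t=camera('top');o=bot.get_obs();print(o)
s=camera('side')
cv2.imwrite('pics/c4.png',np.hstack([cv2.resize(t[170:270,120:220],None,fx=4,fy=4,interpolation=2),cv2.resize(s[260:360,190:290],None,fx=4,fy=4,interpolation=2)])[:,:,::-1])
E
```

```text
{'time': 6.35, 'q': array([ 3.55080555e+01,  1.24541666e+01, -1.56254310e+00,  7.59842466e+01,
        1.17543057e-03,  3.24711029e+01]), 'qd': array([-0.10767705,  0.08753358,  0.04128243,  0.00029764, -0.09241587,
       -0.04535527]), 'joint_efforts': array([-4.23649476e-05, -6.00642228e+01,  4.63512397e+01,  1.95401240e-03,
       -1.94883928e-04, -1.20706977e-05]), 'ee_pos': array([0.49060398, 0.35005625, 0.0278838 ]), 'tcp_rot': array([ 1.79999522e+02, -1.43782380e-03, -1.76963047e+02]), 'wrist_force': array([0.76302626, 0.74289664, 0.55507195]), 'torque': array([0.04250005, 0.00240113, 0.01742757]), 'grasp_force': 0.0, 'opening': 3.228144964665263e-05}
{'time': 6.4, 'q': array([ 3.55045218e+01,  1.24510639e+01, -1.56315616e+00,  7.59830169e+01,
        7.60341503e-04,  3.24695223e+01]), 'qd': array([ 0.02146359,  0.08766287, -0.10253045, -0.02497781, -0.057832  ,
       -0.01970976]), 'joint_efforts': array([ 9.55747601e-04, -6.00638008e+01,  4.63517833e+01,  1.40134671e-03,
       -1.04094622e-04, -1.11558149e-07]), 'ee_pos': array([0.49063585, 0.35003059, 0.02791096]), 'tcp_rot': array([ 1.79997875e+02,  1.92287495e-03, -1.76965000e+02]), 'wrist_force': array([ 0.23329508, -0.70466328, -0.28910885]), 'torque': array([ 0.04549898, -0.0619325 , -0.02238295]), 'grasp_force': 0.0, 'opening': 5.0161724042403686e-05}
```

View pics/c4.png

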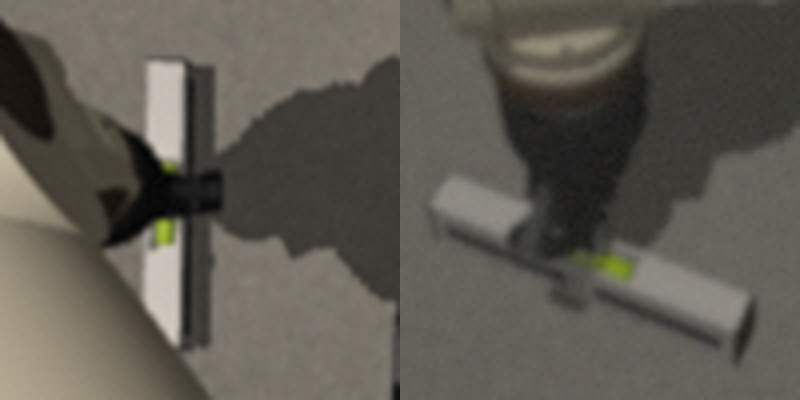

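>>> {"op": "send_rows", "data": {
  "linear": [
    [0,0,-0.004],
    [0,0,-0.008],
    [0,0,-0.01],
    [0,0,-0.01],
    [0,0,0]
  ],
  "twist": [
    [0,0,0],
    [0,0,0],
    [0,0,0],
    [0,0,0],
    [0,0,0]
  ],
  "gripper": [0,0,0,0,0]
}}

```text
time: 7.08
ee_pos: [0.4912, 0.3505, 0.0613]
tcp_rot: [179.9, 0.1, -177.0]
wrist_force: [0.0, -0.4, -0.8]
opening: -0.0001
grasp_force: 0.0
```

```bash
python3 - <<'E'
from h import *
t=camera('top');o=bot.get_obs();print(o['ee_pos'],o['wrist_force'],o['opening'],o['grasp_force'])
s=camera('side')
cv2.imwrite('pics/c5.png',np.hstack([cv2.resize(t[170:270,120:220],None,fx=4,fy=4,interpolation=2),cv2.resize(s[260:360,190:290],None,fx=4,fy=4,interpolation=2)])[:,:,::-1])
E
```

```text
[0.49087027 0.35024737 0.06047304] [0.64538794 0.48211185 0.17997143] -1.2741128881787457e-05 0.0
```

View pics/c5.png

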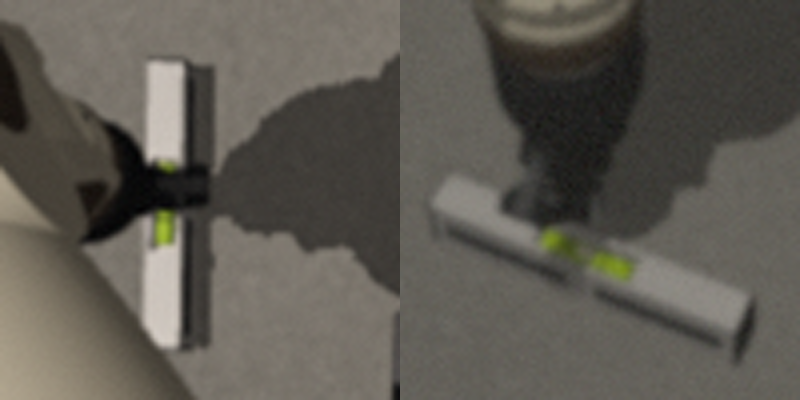

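```bash
cat >> h.py <<'E'
def proj(n,P):
    c=get_calibration(n);M=R.from_euler('xyz',c['orientation'],degrees=True).as_matrix()
    K=np.array([[c['fx'],0,c['cx']],[0,c['fy'],c['cy']],[0,0,1.]])
    r=cv2.Rodrigues(M.T)[0]
    return cv2.projectPoints(np.array(P,float).reshape(-1,1,3),r,-M.T@np.array(c['origin']),K,np.array([c['k1'],0,0,0.]))[0][:,0]
E
python3 - <<'E'
from h import *
P=[(.4906,.35,.014),(.4906,.35,.042),(.4906,.35,.06),(.4906,.35,.1),(.4909,.3502,.046)]
print(proj('top',P).round(1).tolist(),proj('side',P).round(1).tolist())
print(proj('top',[(.4908,.3519,.194)]),proj('side',[(.4908,.3519,.194)]))
print(tri((170,217),(231.7,332.5)))
E
```

```text
[[163.6, 221.3], [160.9, 220.5], [159.1, 219.9], [154.8, 218.6], [160.4, 220.2]] [[238.7, 327.4], [237.9, 321.5], [237.4, 317.6], [236.2, 308.4], [237.7, 320.6]]
[[142.70078233 215.00245449]] [[232.51850132 285.09836448]]
(array([ 0.51137993,  0.34716614, -0.03561633]), np.float64(0.008218493661914123))
```

```bash
python3 - <<'E'
from h import *
for n in('top','side'):
    t=camera(n)[:,:,::-1].copy();cv2.imwrite(f'pics/{n}1.png',t);h=cv2.cvtColor(t,40)
    m=((h[...,0]>25)&(h[...,0]<50)&(h[...,1]>110)&(h[...,2]>60)).astype(np.uint8)
    k,l,st,ce=cv2.connectedComponentsWithStats(m)
    print(n,[(ce[i].round(1).tolist(),int(st[i,4])) for i in range(1,k) if st[i,4]>3])
E
```

```text
top [([161.5, 211.5], 6), ([160.5, 226.7], 30)]
side [([229.2, 320.4], 37), ([242.6, 325.8], 42), ([291.2, 399.5], 51), ([288.6, 415.2], 46)]
```

View pics/top1.png

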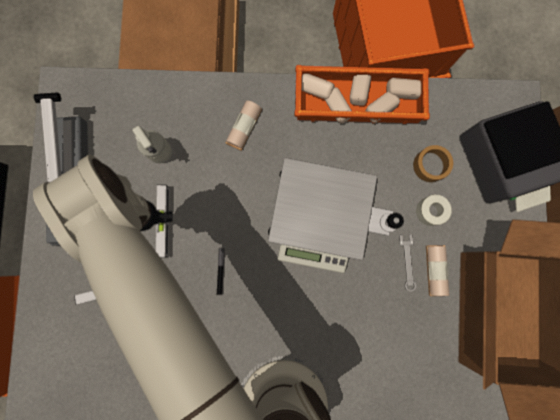

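>>> {"op": "send_rows", "data": {
  "linear": [
    [0,0,-0.03],
    [0,0,-0.03],
    [0,0,0]
  ],
  "twist": [
    [0,0,0],
    [0,0,0],
    [0,0,0]
  ],
  "gripper": [0,0,0]
}}

```text
time: 7.65
ee_pos: [0.4915, 0.3507, 0.1221]
tcp_rot: [179.9, 0.2, -177.0]
wrist_force: [-0.2, 0.0, 0.5]
opening: 0.0001
grasp_force: 0.0
```

```bash
python3 - <<'E'
from h import *
for n in('top','side'):cv2.imwrite(f'pics/{n}_cl.png',camera(n)[:,:,::-1])
E
```

>>> {"op": "send_rows", "data": {
  "linear": [
    [0,0,0],
    [0,0,0],
    [0,0,0],
    [0,0,0],
    [0,0,0],
    [0,0,0]
  ],
  "twist": [
    [0,0,0],
    [0,0,0],
    [0,0,0],
    [0,0,0],
    [0,0,0],
    [0,0,0]
  ],
  "gripper": [100,100,100,100,100,100]
}}

```text
time: 8.5
ee_pos: [0.4906, 0.3501, 0.1199]
tcp_rot: [180.0, 0.0, -177.0]
wrist_force: [-0.3, -0.1, -0.5]
opening: 0.0855
grasp_force: 0.0
```

```bash
python3 - <<'E'
from h import *
o=bot.get_obs();print(o['ee_pos'],o['opening'])
W=[]
for n,(r,c) in(('top',(165,115)),('side',(230,180))):
    b=camera(n)[:,:,::-1];cv2.imwrite(f'pics/{n}_op.png',b);a=cv2.imread(f'pics/{n}_cl.png')
    d=cv2.absdiff(a,b).max(2)>25;ys,xs=np.nonzero(d);print(n,d.sum(),xs.min() if d.any() else 0,xs.max() if d.any() else 0)
    W.append(np.hstack([cv2.resize(i[r:r+100,c:c+130],None,fx=3,fy=3,interpolation=2) for i in(a,b)]))
cv2.imwrite('pics/c6.png',np.vstack(W)[:600])
p=o['ee_pos'];print(proj('top',[p+[0,0,-.014],p+[0,.04,-.005],p+[0,-.04,-.005]]),proj('side',[p+[0,0,-.014],p+[0,.04,-.005],p+[0,-.04,-.005]]))
E
```

```text
[0.49062492 0.35005228 0.11993656] 0.0855208081433811
top 766 6 358
side 520 208 252
[[154.15230566 218.37280885]
 [137.61869118 217.68101853]
 [168.63871675 218.44276183]] [[236.01330524 307.04752544]
 [226.3274491  319.50730925]
 [244.63916379 291.02898785]]
```

View pics/c6.png

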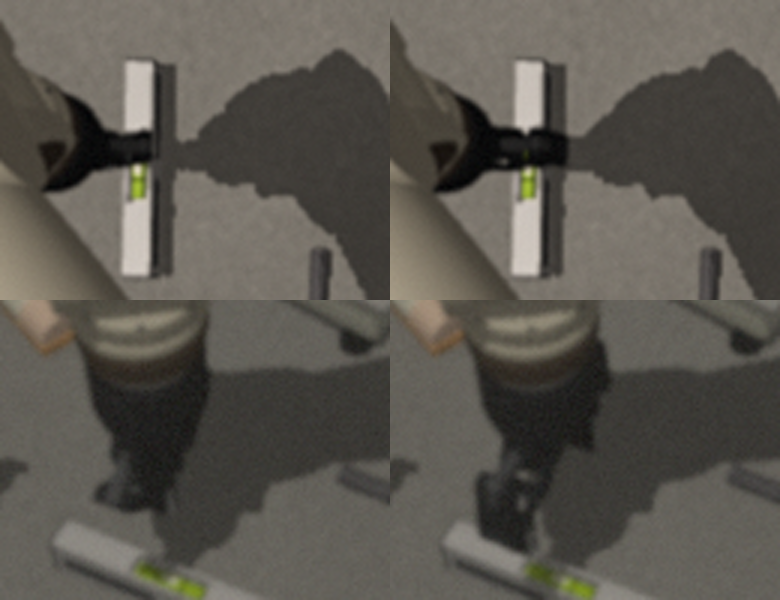

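```bash
python3 - <<'E'
from h import *
print('closed tip',tri((160.5,214),(224,298.5)),'open near tip',tri((148,214),(218,311)))
print('open mid',tri((160.7,213),(231,297)))
print('level',tri((160.6,220.4),(236.2,323.2)),'knob',tri((394.5,220.4),(330.8,149.8)))
# spray, display etc consistency: plate corners: two views
a=cv2.imread('pics/top_cl.png').astype(int);b=cv2.imread('pics/top_op.png').astype(int)
for n in('top','side'):
    a=cv2.imread(f'pics/{n}_cl.png').astype(int).max(2);b=cv2.imread(f'pics/{n}_op.png').astype(int).max(2)
    r,c=(165,115) if n=='top' else (230,180)
    for nm,m in(('new dark (open fingers)',(a-b>25)),('uncovered (closed)',(b-a>25))):
        m[:r]=0;m[r+110:]=0;m[:,:c]=0;m[:,c+130:]=0
        k,l,st,ce=cv2.connectedComponentsWithStats(m.astype(np.uint8));print(n,nm,[(ce[i].round(1).tolist(),st[i].tolist()) for i in range(1,k) if st[i,4]>15])
E
```

```text
closed tip (array([0.51390291, 0.33950498, 0.10557174]), np.float64(0.02450405606050443)) open near tip (array([0.51173005, 0.37210988, 0.10322689]), np.float64(0.02112237658713821))
open mid (array([0.50821012, 0.33407199, 0.11055608]), np.float64(0.0074973327761347856))
level (array([0.49245506, 0.35290728, 0.0366311 ]), np.float64(0.0027849478190832716)) knob (array([ 0.50248908, -0.27749055,  0.11133611]), np.float64(0.004164524562443477))
top new dark (open fingers) [([154.2, 207.8], [149, 207, 10, 3, 25]), ([167.1, 215.1], [150, 207, 31, 16, 145])]
top uncovered (closed) []
side new dark (open fingers) [([250.2, 249.7], [248, 243, 5, 17, 54]), ([217.4, 303.4], [208, 285, 21, 31, 329]), ([230.3, 323.8], [225, 321, 12, 6, 38])]
side uncovered (closed) [([237.6, 285.2], [235, 279, 6, 13, 25])]
```

The gripper's fingers closed fully through the level's middle without moving it (slot zone, x within ±32 mm), so I try the solid part 58 mm from the centre.

>>> {"op": "send_rows", "data": {
  "linear": [
    [0.029,0,0],
    [0.029,0,0],
    [0,0,0.04],
    [0,0,0.03],
    [0,0,0.015],
    [0,0,0.008],
    [0,0,0],
    [0,0,0]
  ],
  "twist": [
    [0,0,0],
    [0,0,0],
    [0,0,0],
    [0,0,0],
    [0,0,0],
    [0,0,0],
    [0,0,0],
    [0,0,0]
  ],
  "gripper": [100,100,100,100,100,100,100,70],
  "grip_force": 40
}}

```text
time: 9.6
ee_pos: [0.4333, 0.3474, 0.028]
tcp_rot: [179.9, 0.1, -177.0]
wrist_force: [0.5, -0.2, -0.8]
opening: 0.07
grasp_force: 0.0
```

>>> {"op": "send_rows", "data": {
  "linear": [
    [0,0,0],
    [0,0,0],
    [0,0,0],
    [0,0,0]
  ],
  "twist": [
    [0,0,0],
    [0,0,0],
    [0,0,0],
    [0,0,0]
  ],
  "gripper": [40,10,0,0]
}}

```text
time: 10.1
ee_pos: [0.4327, 0.347, 0.0269]
tcp_rot: [180.0, 0.0, -177.0]
wrist_force: [-0.1, -0.4, -0.9]
opening: 0.0004
grasp_force: 0.0
```

```bash
python3 - <<'E'
from h import *
o=bot.get_obs();p=o['ee_pos'];print(p,o['opening'])
for n in('side','top'):
    q=proj(n,[p+[0,0,-.014],p+[0,.0145,-.014],p+[0,-.0145,-.014],p+[0,0,.04]]);print(n,q.round(1).tolist())
    b=camera(n)[:,:,::-1];cv2.imwrite(f'pics/{n}_g2.png',b);a=cv2.imread(f'pics/{n}0.png')
    c,r=q[0].astype(int);r0,c0=r-26,c-30
    A=a.max(2)[r0:r0+42,c0:c0+60];B=b.max(2)[r0:r0+42,c0:c0+60]
    print('origin',c0,r0)
    for i in range(0,42):print('%3d '%(r0+i)+''.join(" .:-=+*#%@"[min(9,int(v)//22)] for v in B[i])+' | '+''.join(" .:-=+*#%@"[min(9,int(v)//22)] for v in A[i]))
E
```

```text
[0.43269071 0.34700551 0.02691909] 0.00035371183236321057
side [[260.9, 336.5], [258.0, 341.6], [263.7, 331.4], [260.3, 325.1]]
origin 230 310
310 ===============-:.......................:::::::-::::::::::-= | ========+=============+======+=+====+=+++=+=================
311 ===============-::......................::-:-:::-:::::::::-= | ===+=+======================================================
312 ================-:.....................:::::::::::::::::::-= | ========+==============+=====================+==============
313 ================-:.....................:::::::::::::::::::-= | ++==================+=========+=+===+=======+===============
314 ++==============-:....................:::::::::::::::::::--= | +++++=======+=====+==+======+==+============================
315 ++++++==========-:....:...............::::::::::::::::::::-= | ++++++=====+++==+=+==+===+============+======+==============
316 +++++++=========-::.:::..............:::::::-:::-::::::----= | +++++++++==+++======+====+==================================
317 ==+++++++++=====-::::::..............::::::::::::--------
[... 9178 characters left out ...]
++++++++++++++++++++++*%@@@@@@@%=..::::-++++++++++++++++++++
252 -------------:..    .:+%@@@@@@@#=..-:::-++++++++++++++++++== | ++++++++++++++++++++++*%@@@@@@%#-.:::::-++++++++++++++++++++
253 +------------:.    .:=*@@@@@@@@#-::::::-+++++++++++++++++++= | ++++++++++++++++++++++*%@@@@@@%#-::::::-++++++++++++++++++++
254 *+-----------::...:-=+#@@@@@@@@#=::-:::-+++++++++++++++++++= | ++++++++++++++++++++++#@@@@@@@%#-::::::-++++++++++++++++++++
255 **+=----------::--==++#%@@@@@@%#-:---::-++++++++++++++++++++ | ++++++++++++++++++++++*%@@@@@@%*-::-:::-++++++++++++++++++++
256 ***+=----------==+++++*######%#+-::----=++++++++++++++++++++ | ++++++++++++++++++++++*########+-::-=--=++++++++++++++++++++
```

>>> {"op": "send_rows", "data": {
  "linear": [
    [0,0,0],
    [0,0,0],
    [0,0,0],
    [0,0,0]
  ],
  "twist": [
    [0,0,0],
    [0,0,0],
    [0,0,0],
    [0,0,0]
  ],
  "gripper": [100,100,100,100]
}}

```text
time: 10.7
ee_pos: [0.4327, 0.347, 0.0269]
tcp_rot: [180.0, 0.0, -177.0]
wrist_force: [-0.3, 0.7, -0.4]
opening: 0.0725
grasp_force: 0.0
```

```bash
python3 - <<'E'
from h import *
o=bot.get_obs();print(o['ee_pos'],o['opening'])
for n,c0,r0,H in(('side',230,318,36),('top',145,228,26)):
    b=camera(n)[:,:,::-1];cv2.imwrite(f'pics/{n}_g3.png',b);a=cv2.imread(f'pics/{n}_g2.png')
    A=a.max(2)[r0:r0+H,c0:c0+52];B=b.max(2)[r0:r0+H,c0:c0+52]
    for i in range(H):print('%3d '%(r0+i)+''.join(" .:-=+*#%@"[min(9,int(v)//22)] for v in B[i]))
E
```

```text
[0.43269976 0.34699847 0.02689221] 0.07253542928606191
318 ====+=+++++++===-:::::::.........::::-:::::--::::--=
319 ++=====+++++++==-:::::::.........:::::--:::::::::-==
320 *+++++===++++++=-::::::..........::::-:::::::::::-==
321 **++**+++===+++=:::--::...:......:::--::::::::::--==
322 *+***#**+++====-:::-:::....::....:::-::::-::-:-:-===
323 *+***###**+====-::::::.....::....:::::::::-:::::-===
324 +++***###*+=-==-::::::.......:..:::::::::::::::--===
325 ++++******=-------:::...........:::::::::::::::-====
326 ==+++++*++=:::::-::::..........:::::::::::::::--====
327 ====+++++=-:.::::::::.........:::-:-:::::::::--=====
328 --=====++=:::::--:::...::..:.::----------:----======
329 :-=======-:.::::::::..::::..:::------=----:---======
330 --=======-:.::::::::...:::..::-==-==+++==---========
331 --======--:..:::::....::::..:--==-=++**+++==========
332 ========-::..:::::......:..::---==+******++++++=====
333 ========-::..:::...........:-----=+***********+=====
334 =========-:...:::.........::-----=+***********+=-===
335 =========-::...............:----==+***********+--===
336 ==========-::..
[... 1788 characters left out ...]
.:-::::::::::-::
242 ---------:.       ............      .:-:::-:::::::::
243 ---:::::-:.             ...         .:-:::::-:-:-:::
244 :::....::.               .          .:-::::-::::::::
245 .......::.      ..       ...........::-::::::::::-::
246 .........      .....   ..:::-::::::::-::::::::::::::
247 ........      :====-. .::::-==--:::::-::::::::::::::
248 .......     .-+####*-..::::-++==--::::::::::--::::::
249 :.....     .-*%@@@@%=..::::-++++==----------==-:::::
250 :....      :*%@@@@@%=.:--::=++++++==========+=-:::::
251 -:...     :+%@@@@@@%=.:--::-++++++++++++++++++--::::
252 -:..    .:+%@@@@@@@#=..--::-++++++++++++++++++==-:::
253 -:.    .-=*@@@@@@@@#-:::::--+++++++++++++++++++=-:::
```

>>> {"op": "send_rows", "data": {
  "linear": [
    [0,0,-0.03],
    [0,0,-0.03],
    [0,0,0],
    [0,0,0],
    [0,0,0],
    [0,0,0]
  ],
  "twist": [
    [0,0,0],
    [0,0,0],
    [0,0,0],
    [0,0,0],
    [0,0,0],
    [0,0,0]
  ],
  "gripper": [100,100,0,0,0,0]
}}

```text
time: 11.55
ee_pos: [0.4324, 0.3467, 0.086]
tcp_rot: [-180.0, -0.1, -177.0]
wrist_force: [-0.8, -0.1, -0.5]
opening: 0.0124
grasp_force: 0.0
```

>>> {"op": "send_rows", "data": {
  "linear": [
    [0,0,0.015],
    [0,0,0.008],
    [0,0,0.004],
    [0,0,0.003],
    [0,0,0.003],
    [0,0,0.001],
    [0,0,0]
  ],
  "twist": [
    [0,0,0],
    [0,0,0],
    [0,0,0],
    [0,0,0],
    [0,0,0],
    [0,0,0],
    [0,0,0]
  ],
  "gripper": [0,0,0,0,0,0,0]
}}

```text
time: 12.42
ee_pos: [0.4327, 0.347, 0.053]
tcp_rot: [180.0, 0.0, -177.0]
wrist_force: [-0.2, 0.7, 0.6]
opening: 0.0003
grasp_force: 0.0
```

```bash
python3 - <<'E'
from h import *
o=bot.get_obs();print(o['ee_pos'],o['opening'],o['wrist_force'],o['torque'])
a=cv2.imread('pics/side0.png');b=camera('side')[:,:,::-1];t0=cv2.imread('pics/top0.png');t=camera('top')[:,:,::-1]
for n,x,y in(('side',a,b),('top',t0,t)):
  for r,c,h,w in((300,190,60,95),) if n=='side' else ((180,145,85,40),):
    d=cv2.absdiff(x,y).max(2)[r:r+h,c:c+w]>30
    for i in range(0,h,2):print('%3d '%(r+i)+''.join('#' if v else '.' for v in d[i]))
E
```

```text
[0.43273639 0.34703747 0.05299436] 0.0003423454417210385 [-0.20582457  0.67204447  0.60576295] [-0.03616355  0.03671182 -0.0166325 ]
300 .....................................................##########################################
302 ......................................................#########################################
304 .......................................................########################################
306 ........................................................#######################################
308 ........................................................#######################################
310 ........................................................#######################################
312 .........................................................######################################
314 ..........................................................####################################.
316 ..........................................................################################.....
318 .......................................................########
[... 3267 characters left out ...]
...##.........###########
236 #####################..#################
238 #####################..#################
240 #####################..#...#############
242 #####################..#################
244 #####################..######..#########
246 ##############..####.............#######
248 ###########..........................###
250 #########...............................
252 #######.................................
254 ####....................................
256 ........................................
258 ........................................
260 ........................................
262 ........................................
264 ........................................
```

```bash
python3 - <<'E'
from h import *
C=onplane('top',[(111.9,290.2)],.041)[0]
A,B=onplane('top',[(105.3,291.8),(118.2,288.6)],.041)
print('vial B',C,np.degrees(np.arctan2(*(B-A)[:2][::-1])),tri((111.75,290.2),(289.8,407.4)))
t=cv2.imread('pics/top0.png')
for r in range(270,306):print(r,''.join(" .:-=+*#%@"[min(9,int(v)//22)] for v in t.max(2)[r,70:165]))
E
```

```text
vial B [0.29854977 0.47076617 0.041     ] -74.80926464152657 (array([0.29967475, 0.47169402, 0.04054202]), np.float64(0.002448636326889462))
270 +++++++++++++++++++++++++++++++++++++++++++++++++++++++++++++++++++++++++++++++++++++++++++++++
271 +++++++++++++++++++++++++++++++++++++++++++++++++++++++++++++++++++++++++++++++++++++++++++++++
272 +++++++++++++++++++++++++++++++++++++++++++++++++++++++++++++++++++++++++++++++++++++++++++++++
273 +++++++++++++++++++++++++++++++++++++++++++++++++++++++++++++++++++++++++++++++++++++++++++++++
274 +++++++++++++++++++++++++++++++++++++++++++++++++++++++++++++++++++++++++++++++++++++==++++++++
275 ++++++++++++++++++++++++++++++++++++++++++++++++++++++++++++++++++++++++++++++++=====--=+++++++
276 +++++++++++++++++++++++++++++++++++++++++++++++++++++++++++++++++++++++++++++=---:---::-+++++++
277 ++++++++++++++++++++++++++++++++++++++++++++++++++++++++++++++++++++++++***##+: . .::::-+++++++
278 +++++++++++++++++++++++++++++++++++++++++++++++++++++++++++++++++++++**##%%%%#:   .::::-+++++++
279 +++++++++++++++++++++++++++++++++++++++++++++++++++++++
[... 1940 characters left out ...]

299 +++==*%@@@@%%@%@@%%%%%%##***++++=++++++++++++++++++++++++++++++++++++++++++++++++++++++++++++++
300 ++++=+%@@%@%@@%%%%%###*++++++++++++++++++++++++++++++++++++++++++++++++++++++++++++++++++++++++
301 ++++++%@@@%%%%%###**+++++=+++++++++++++++++++++++++++++++++++++++++++++++++++++++++++++++++++++
302 ++++++#%@%%%##*++++++++++++++++++++++++++++++++++++++++++++++++++++++++++++++++++++++++++++++++
303 +++++=*%##**+++++++++++++++++++++++++++++++++++++++++++++++++++++++++++++++++++++++++++++++++++
304 +++++=+*+++++++++++++++++++++++++++++++++++++++++++++++++++++++++++++++++++++++++++++++++++++++
305 +++++++++++++++++++++++++++++++++++++++++++++++++++++++++++++++++++++++++++++++++++++++++++++++
```

>>> {"op": "send_rows", "data": {
  "linear": [
    [0,0,-0.04],
    [0.038,0.0244,0],
    [0.038,0.0244,0],
    [0.038,0.0244,0],
    [0,0,0.025],
    [0,0,0.008],
    [0,0,0.003],
    [0,0,0.001]
  ],
  "twist": [
    [0,0,0],
    [0,0,0],
    [0,0,0],
    [0,0,0],
    [0,0,0],
    [0,0,0],
    [0,0,0],
    [0,0,0]
  ],
  "gripper": [0,0,0,0,0,0,0,0]
}}

```text
time: 13.52
ee_pos: [0.3155, 0.4139, 0.0563]
tcp_rot: [180.0, 0.0, -177.0]
wrist_force: [0.3, -0.1, 0.3]
opening: 0.0001
grasp_force: 0.0
```

>>> {"op": "send_rows", "data": {
  "linear": [
    [0,0,0.001],
    [0,0,0.001],
    [0,0,0.001]
  ],
  "twist": [
    [0,0,0],
    [0,0,0],
    [0,0,0]
  ],
  "gripper": [0,0,0]
}}

```text
time: 13.9
ee_pos: [0.3151, 0.4141, 0.053]
tcp_rot: [180.0, 0.0, -177.0]
wrist_force: [0.1, 0.5, -0.6]
opening: -0.0002
grasp_force: 0.0
```

>>> {"op": "send_rows", "data": {
  "linear": [
    [0,0,0.002],
    [0,0,0.002],
    [0,0,0.002],
    [0,0,0.002],
    [0,0,0]
  ],
  "twist": [
    [0,0,0],
    [0,0,0],
    [0,0,0],
    [0,0,0],
    [0,0,0]
  ],
  "gripper": [0,0,0,0,0]
}}

```text
time: 14.52
ee_pos: [0.3149, 0.4139, 0.0447]
tcp_rot: [-180.0, -0.0, -177.0]
wrist_force: [-0.4, -0.3, -0.5]
opening: -0.0
grasp_force: 0.0
```

```bash
python3 - <<'E'
from h import *
o=bot.get_obs();p=o['ee_pos'];print(p,o['wrist_force'],o['joint_efforts'].round(2))
for n in('side','top'):
    q=proj(n,[p+[0,0,-.014],p+[0,0,.06]]);print(n,q.round(1).tolist())
    b=camera(n)[:,:,::-1];cv2.imwrite(f'pics/{n}_B.png',b)
b=cv2.imread('pics/side_B.png');a=cv2.imread('pics/side0.png')
for r in range(340,400):print(r,''.join(" .:-=+*#%@"[min(9,int(v)//22)] for v in b.max(2)[r,270:340])+'|'+''.join(" .:-=+*#%@"[min(9,int(v)//22)] for v in a.max(2)[r,270:320]))
E
```

```text
[0.31487249 0.41393192 0.04466732] [-0.44963776 -0.33702051 -0.45172664] [  0.   -47.42  46.34  -0.05  -0.    -0.  ]
side [[295.2, 380.8], [296.6, 366.4]]
top [[134.7, 284.3], [125.0, 286.2]]
340 ***+-:.....:::::----===-------===========+++++=--:::::----============|****+-::-=========================================
341 ++++-:.....:.:::::---=------=======+++++++++==--:::::---==============|+***=:::-=========================================
342 +++=-.......:::::::------=====++++++++++++==---::::::--===============|=++=-:.:-=========================================
343 ===-:.........:.:.:::-----===+++++++++++==---::::::::--===============|====:..:==========================================
344 ===-:..........::.::::-:--=====++++====----::::..::::--===============|===-:.:-==========================+===============
345 -==-:..::......:.:...::::----=====-------::::::.:::::---==============|-==-:::-====================++====================
346 -==-:.::.........::::::::::----------:::::::.....::::---==============|-==-::-===========================================
347 ===-:.:::.............
[... 5951 characters left out ...]
===================|===============++***+++++++++=====================
395 ===============+++*++***++*++=========================================|===============++***+***+**++=====================
396 ===============++++++***+**++=========================================|==+============++**++***+**++=====================
397 ===============+++*++**++**+==========================================|==============++***********++===============+=====
398 ===============++*++*******+==========================================|===============+***+*******++=====================
399 ===============+*+++****++++==========================================|===============+***+****+**+======================
```

```bash
python3 - <<'E'
from h import *
def cr(f,c,r,w=66,h=50,s=6):
    i=cv2.imread(f'pics/{f}.png');r=min(r,420-h);z=i[r:r+h,c:c+w].astype(float);z=255*(z/255)**.6
    return cv2.resize(z.astype(np.uint8),(396,300),interpolation=2)
W=np.vstack([np.hstack([cr('side_g2',220,300),cr('side_B',262,345,92,70)]),np.hstack([cr('top_g2',125,215),cr('top_B',100,255)])])
for f,c,r,P,ox,oy,sx in(('side_g2',220,300,(.4327,.347,.013),0,0,6),('side_B',262,345,(.3149,.4139,.031),396,0,396/92),('top_g2',125,215,(.4327,.347,.013),0,300,6),('top_B',100,255,(.3149,.4139,.031),396,300,6)):
    q=proj(f[:f.index('_')],[P])[0];cv2.drawMarker(W,(int(ox+(q[0]-c)*sx),int(oy+(q[1]-r)*sx)),(0,0,255),0,14,1)
cv2.imwrite('pics/c7.png',W)
E
```

```text
(no output)
```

View pics/c7.png

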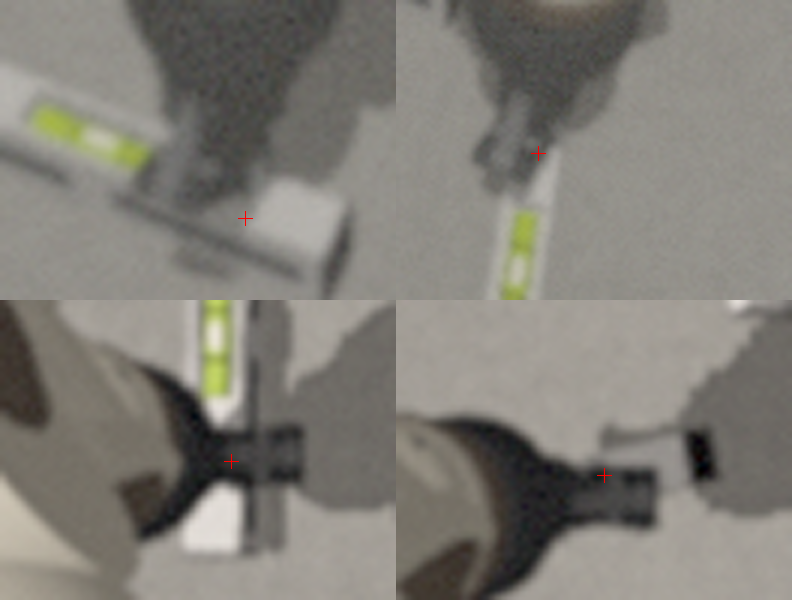

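```bash
python3 - <<'E'
from h import *
print(tri((141.5,288),(285,388)),tri((173.5,241),(252.5,343)))
# fingertip edges
print('B top corners on z=.031',onplane('top',[(143,283.5),(143,292.5)],.031))
print('B side tip on z=.031',onplane('side',[(283,388),(288,391),(281,384)],.031))
E
```

```text
(array([ 0.31795291,  0.41548496, -0.01653434]), np.float64(0.03494273515918625)) (array([ 0.4487308 ,  0.33973534, -0.05199939]), np.float64(0.02351894228123694))
B top corners on z=.031 [[0.31746129 0.39151719 0.031     ]
 [0.29331958 0.3899366  0.031     ]]
B side tip on z=.031 [[0.33156043 0.43922601 0.031     ]
 [0.31942224 0.44034605 0.031     ]
 [0.33902753 0.43341571 0.031     ]]
```

>>> {"op": "send_rows", "data": {
  "linear": [
    [0,0,-0.04],
    [-0.038,0.006,0],
    [-0.038,0.006,0],
    [0,0,0.04],
    [0,0,0.017],
    [0,0,0.006],
    [0,0,0.002],
    [0,0,0.001]
  ],
  "twist": [
    [0,0,0],
    [0,0,0],
    [0,0,0],
    [0,0,0],
    [0,0,0],
    [0,0,0],
    [0,0,0],
    [0,0,0]
  ],
  "gripper": [0,0,0,0,0,0,0,0]
}}

```text
time: 15.62
ee_pos: [0.3904, 0.4306, 0.0201]
tcp_rot: [179.9, 0.1, -176.9]
wrist_force: [-0.4, 0.3, 0.0]
opening: 0.0003
grasp_force: 0.0
```

```bash
python3 - <<'E'
from h import *
o=bot.get_obs();p=o['ee_pos'];print(p,o['wrist_force'],o['q'].round(2))
for n in('top','side'):
    q=proj(n,[p+[0,0,-.014],p]);print(n,q.round(1).tolist())
    b=camera(n)[:,:,::-1];cv2.imwrite(f'pics/{n}_D.png',b);a=cv2.imread(f'pics/{n}0.png')
    c,r=q[0].astype(int);r0,c0=max(0,r-26),max(0,c-30)
    B=b.max(2)[r0:r0+44,c0:c0+60];print('origin',c0,r0)
    for i in range(len(B)):print('%3d '%(r0+i)+''.join(" .:-=+*#%@"[min(9,int(v)//18)] for v in B[i]))
E
```

```text
[0.39044871 0.43056662 0.02005718] [-0.37031111  0.30585882  0.04934315] [47.8   9.67 -5.66 74.57 -0.   44.74]
top [[133.6, 256.3], [131.9, 256.3]]
origin 103 230
230 ***#*#*##*#**##*******###*#******##***#**************+==++++
231 ******#######*******###****#***####*********#*****#**+==++++
232 *****#*#*####*******#####**#***##***********#*******+=+++*++
233 *****##**************####******###*********#*******===++++++
234 *******#*#**********#####**#*###******************=--=++++++
235 ****#******#*********#######*###****##**#********=---=++++++
236 *********##************#########***#*##*#**###**=----+++++++
237 ****#**********###*#******#***#******###****##*+-----+++++++
238 **###*****####*####***#**###****#*****#*#**#**+-----=+++++++
239 +***##****####*#####**######***###***##*##***=------=+++++++
240 ===+*******####*#*##**#######***##***#####**+-------=+++++++
241 ========++*****#**#***##*###***#*****####*+=--------=+++++++
242 ===---:::--==+***#******##*######****##**+-----------+++++++
243 =--==-:......:-=+********###*###*#*#*#**+-----------=+++++++
244 +=-===-:.     .:-+*****
[... 4135 characters left out ...]
+++++++=---:--------=++++++++++++++++++++++++++**#
384 +++++++++++++++++==----------==++++++++++++++++++++++++++*##
385 ++++++++++++++++++===-------=++++++++++++++++++++++++++++*##
386 +++++++++++++++++++====----==++++++++++++++++++++++++++++*##
387 +++++++++++++++++++++=======+++++++++++++++++++++++++++++*##
388 ++++++++++++++++++++++++++=+++++++++++++++++++++++++++++**##
389 +++++++++++++++++++++++++++++++++++++++++++++++++++++++++*##
390 +++++++++++++++++++++++++++++++++++++++++++++++++++++++++*##
391 ++++++++++++++++++++++++++++++++++++++++++++++++++++++++*###
392 ++++++++++++++++++++++++++++++++++++++++++++++++++++++++****
393 +++++++++++++++++++++++++++++++++++++++++++++++++++++++**##*
```

>>> {"op": "send_rows", "data": {
  "linear": [
    [0,0,0.002],
    [0,0,0.002],
    [0,0,0.001],
    [0,0,0.001],
    [0,0,0.001]
  ],
  "twist": [
    [0,0,0],
    [0,0,0],
    [0,0,0],
    [0,0,0],
    [0,0,0]
  ],
  "gripper": [0,0,0,0,0]
}}

```text
time: 16.35
ee_pos: [0.3902, 0.4301, 0.0118]
tcp_rot: [-180.0, -0.0, -177.0]
wrist_force: [0.5, -0.5, -0.1]
opening: -0.0003
grasp_force: 0.0
```

>>> {"op": "send_rows", "data": {
  "linear": [
    [0,0,0.001],
    [0,0,0.001],
    [0,0,0.001]
  ],
  "twist": [
    [0,0,0],
    [0,0,0],
    [0,0,0]
  ],
  "gripper": [0,0,0]
}}

```text
time: 16.73
ee_pos: [0.3902, 0.4301, 0.0088]
tcp_rot: [-180.0, 0.0, -177.0]
wrist_force: [-0.0, 0.2, -0.2]
opening: 0.0
grasp_force: 0.0
```

>>> {"op": "send_rows", "data": {
  "linear": [
    [0,0,0.003],
    [0,0,0.003],
    [0,0,0.003],
    [0,0,0.003]
  ],
  "twist": [
    [0,0,0],
    [0,0,0],
    [0,0,0],
    [0,0,0]
  ],
  "gripper": [0,0,0,0]
}}

```text
time: 17.23
ee_pos: [0.3902, 0.43, -0.0034]
tcp_rot: [-180.0, -0.0, -177.0]
wrist_force: [-1.0, 0.5, 0.2]
opening: -0.0002
grasp_force: 0.0
```

```bash
python3 - <<'E'
from h import *
o=bot.get_obs();p=o['ee_pos'];print(p,o['wrist_force'],o['q'].round(2))
for n in('top','side'):
    q=proj(n,[p+[0,0,-.014],p,p+[0,0,.016]]);print(n,q.round(1).tolist())
    b=camera(n)[:,:,::-1];cv2.imwrite(f'pics/{n}_E.png',b);a=cv2.imread(f'pics/{n}0.png')
    c,r=q[0].astype(int);r0,c0=r-16,c-26
    B=b.max(2)[r0:r0+30,c0:c0+48];print('origin',c0,r0)
    for i in range(len(B)):print('%3d '%(r0+i)+''.join(" .:-=+*#%@"[min(9,int(v)//18)] for v in B[i]))
E
```

```text
[ 0.3901828   0.43000754 -0.00338119] [-0.97063191  0.52350038  0.19732669] [47.78 10.4  -7.47 72.13  0.   44.74]
top [[136.5, 256.4], [134.9, 256.4], [133.0, 256.4]]
origin 110 240
240 ****####*####**#######***##***###**+=--------=++
241 ==+++*****##***####*######*#**##*++=----------++
242 -----====+*******###*####***#*#*+=------------++
243 ---:.....:=++*****###*###*####*+=-------------++
244 ===-:.    .:-+****##*########*+=-------------=++
245 ====-:.     .:=+*****#######**=--------------=++
246 +====-:..     .-+*###*###****+---------------=++
247 +=====-..      :-+*#*******#*=---------------=++
248 ++====-:. .     :=*###*#****+=---------------=++
249 ++=====-...     .-+********+=----------------=++
250 =======-:...     .-==+++++==-----------------=++
251 ====-==-:...      ..:-----------:::----------=++
252 -==-====-:..        ..::::.::::....:---------=++
253 =---====-:..          .........   .:---------=+*
254 -----===-:...            . ........:---------=++
255 ========-:...         .............:---------=++
256 ======-=-:...         .............:----------==
257 ======-==-...
[... 1630 characters left out ...]
+++++++++++
381 ++++++=-::---=--:::.::.:::--=+++++++++++++++++++
382 ++++++=-::--==--::::..:::---=+++++++++++++++++++
383 ++++++==--------::::::::---==+++++++++++++++++++
384 ++++++++===----:::::::----==++++++++++++++++++++
385 +++++++++++==--:::::::----=+++++++++++++++++++++
386 ++++++++++++==-::::::----==+++++++++++++++++++++
387 +++++++++++++==-:::------=++++++++++++++++++++++
388 ++++++++++++++==--------==++++++++++++++++++++++
389 +++++++++++++++===-----==+++++++++++++++++++++++
390 +++++++++++++++++=======++++++++++++++++++++++++
391 ++++++++++++++++++++++++++++++++++++++++++++++++
392 ++++++++++++++++++++++++++++++++++++++++++++++++
393 ++++++++++++++++++++++++++++++++++++++++++++++++
```

>>> {"op": "send_rows", "data": {
  "linear": [
    [0,0,0.002],
    [0,0,0.002],
    [0,0,0.002],
    [0,0,0.002]
  ],
  "twist": [
    [0,0,0],
    [0,0,0],
    [0,0,0],
    [0,0,0]
  ],
  "gripper": [0,0,0,0]
}}

```text
time: 17.82
ee_pos: [0.3902, 0.43, -0.0112]
tcp_rot: [-180.0, -0.0, -177.0]
wrist_force: [-0.8, 0.6, 0.4]
opening: 0.0005
grasp_force: 0.0
```

>>> {"op": "send_rows", "data": {
  "linear": [
    [0,0,0.0015],
    [0,0,0.0015],
    [0,0,0.0015]
  ],
  "twist": [
    [0,0,0],
    [0,0,0],
    [0,0,0]
  ],
  "gripper": [0,0,0]
}}

```text
time: 18.2
ee_pos: [0.3903, 0.4301, -0.0157]
tcp_rot: [180.0, 0.0, -177.0]
wrist_force: [-0.2, 0.7, 0.1]
opening: 0.0001
grasp_force: 0.0
```

>>> {"op": "send_rows", "data": {
  "linear": [
    [0,0,0.002],
    [0,0,0.002],
    [0,0,0.002]
  ],
  "twist": [
    [0,0,0],
    [0,0,0],
    [0,0,0]
  ],
  "gripper": [0,0,0]
}}

```text
time: 18.58
ee_pos: [0.3902, 0.43, -0.0218]
tcp_rot: [-180.0, -0.0, -177.0]
wrist_force: [0.7, -0.4, 0.9]
opening: -0.0001
grasp_force: 0.0
```

>>> {"op": "send_rows", "data": {
  "linear": [
    [0,0,0.002],
    [0,0,0.002],
    [0,0,0.002]
  ],
  "twist": [
    [0,0,0],
    [0,0,0],
    [0,0,0]
  ],
  "gripper": [0,0,0]
}}

```text
time: 18.95
ee_pos: [0.3904, 0.4303, -0.0226]
tcp_rot: [179.9, 0.1, -177.0]
wrist_force: [-16.8, -17.6, 53.3]
opening: 0.0001
grasp_force: 27.0
```

```bash
python3 - <<'E'
from h import *
o=bot.get_obs();p=o['ee_pos'];print(p,o['wrist_force'],o['q'].round(2),o['joint_efforts'].round(1))
for n in('top','side'):
    q=proj(n,[p+[0,0,-.014],[p[0],p[1],0],[p[0],p[1]+.02,0]]);print(n,q.round(1).tolist())
    b=camera(n)[:,:,::-1];cv2.imwrite(f'pics/{n}_F.png',b)
    if n=='side':
      c,r=q[0].astype(int);r0,c0=r-16,c-26
      B=b.max(2)[r0:r0+30,c0:c0+48];print('origin',c0,r0)
      for i in range(len(B)):print('%3d '%(r0+i)+''.join(" .:-=+*#%@"[min(9,int(v)//18)] for v in B[i]))
E
```

```text
[ 0.39036824  0.43031615 -0.02257113] [-16.81362308 -17.63526678  53.34078531] [ 4.778e+01  1.098e+01 -8.990e+00  6.989e+01  1.000e-02  4.474e+01] [ -0.2 -30.   32.1 -10.2  -0.1  -0. ]
top [[138.6, 256.3], [134.4, 256.3], [127.3, 256.2]]
side [[261.0, 384.3], [260.6, 378.0], [256.3, 386.1]]
origin 234 368
368 ++++++++++++=-::..:.:::..::.....:::---------=+++
369 ++++++++++++=-::::..::...:::....::--------===+++
370 ++++++++++++=-::::::::::..:....:::--------=+++++
371 ++++++++++++=-:::::.::......:.:::--------=++++++
372 ++++++++++++=-::::::::.:..:...:::-------==++++++
373 ++++++++++++=-:::-:::::::.::::::--------=+++++++
374 ++++++++++++=-:---::.:...:::::::-----===++++++++
375 +++++++++++++=-----:::.:.::..:::----==++++++++++
376 +++++++++++++==---:::.::.:.:.::--====+++++++++++
377 ++++++++++++===---:::....:.::::-===+++++++++++++
378 +++++++++++==-----:::...::.::---=+++++++++++++++
379 ++++++++++==------::.:.::.::--==++++++++++++++++
380 +++++++++=---------:::...:::-==+++++++++++++++++
381 ++++++++=-::------::::::..::-==+++++++++++++++++
382 +++++++=--:::-----:---::.:::-=++++++++++++++++++
383 +++++++=-:::-----:::-::.:::--+++++++++++++++++++
384 +++++++=:::-----::::::::::--=+++++++++++++++++++
385 +++++++=:::--=---::::::::--==+++++++++++++++++++
386 +++++++=-::-----::::..:::--=++++++++++++++++++++
387 ++++++++=-------::::.:::--=+++++++++++++++++++++
388 +++++++++===---::::.::---==+++++++++++++++++++++
389 ++++++++++===---:::::---==++++++++++++++++++++++
390 +++++++++++====--:::---==+++++++++++++++++++++++
391 ++++++++++++++===------=++++++++++++++++++++++++
392 +++++++++++++++++==---=+++++++++++++++++++++++++
393 +++++++++++++++++++====+++++++++++++++++++++++++
394 ++++++++++++++++++++++++++++++++++++++++++++++++
395 ++++++++++++++++++++++++++++++++++++++++++++++++
396 ++++++++++++++++++++++++++++++++++++++++++++++++
397 ++++++++++++++++++++++++++++++++++++++++++++++++
```

>>> {"op": "send_rows", "data": {
  "linear": [
    [0,0,-0.008],
    [0,0,-0.02]
  ],
  "twist": [
    [0,0,0],
    [0,0,0]
  ],
  "gripper": [0,0]
}}

```text
time: 19.3
ee_pos: [0.3898, 0.4295, -0.0]
tcp_rot: [-179.9, -0.1, -177.0]
wrist_force: [-0.7, -0.0, 0.4]
opening: -0.0001
grasp_force: 0.0
```

```bash
python3 - <<'E'
from h import *
o=bot.get_obs();print(o['time'],o['ee_pos'],o['wrist_force'],o['q'].round(2),o['opening'])
b=cv2.imread('pics/top_F.png')
for r in range(244,268):print('%3d '%r+''.join(" .:-=+*#%@"[min(9,int(v)//18)] for v in b.max(2)[r,112:165]))
print('F top right edge z=0',onplane('top',[(147,252),(147,260)],0),onplane('top',[(147,256)],.02))
print('F side near z=0',onplane('side',[(254,391),(244,387),(242,383)],0))
E
```

```text
19.3 [ 3.89762997e-01  4.29541517e-01 -4.73028075e-05] [-0.72129111 -0.01620183  0.36769514] [47.78 10.3  -7.22 72.57  0.   44.74] -7.243172706775588e-05
244 --==-:.  ...:=+**##*######*+=---------------+++++++++
245 =====-:..    :-+**#######**+---------------=+++++++++
246 ++====-:.     .:=***####**+----------------=+++++++++
247 +++====-..      :+*#*#***=-----------------=+++++++++
248 +++====-:..     .-+*#***=------------------=+++++++++
249 ==++====:...     .-+***+=------------------=+++++++++
250 -=======-:..      .-=++=-------------------=+++++++++
251 -========-...      .:-----------:::--------=+++++++++
252 =====-===-...       ..::::::::::...:-------=+++++++++
253 --=---===-:..         ...  ....  . :-------=+++++++++
254 ---=---==-:...             .... ....-------=++++*++++
255 --=-=-=---:...         ............:-------=+++++++++
256 --=--====--:..         .........::::--------========-
257 ======--==-:.          .........::.:----------------:
258 ====-----=-:.          ............:------------:----
259 =---:::::--:.             .... ....:-----------------
260 --::....:--..        ..... .....  .:-----------------
261 ::......:::..        :===-::::::..::-----------------
262 ........::...      .:=***++=--:-::-------------------
263 .......:::...     .-=+*****+=------------------------
264 .......:::...    .-+********++=----------------------
265 ......:::...    .:+**#****#****+=-------=++++++------
266 ......:::..    .:=********##****++++++++******+=-----
267 ......::..     :=+****************************+=-----
F top right edge z=0 [[0.40331881 0.39563217 0.        ]
 [0.38086549 0.39420057 0.        ]] [[0.39221188 0.3887841  0.02      ]]
F side near z=0 [[0.38979877 0.46203958 0.        ]
 [0.41347622 0.46400169 0.        ]
 [0.42170631 0.45823645 0.        ]]
```

The bench touch shows that the fingertips really stand 36 mm higher than the stated TCP implies (contact at tcp z ≈ -0.0225), with no lateral error. So the earlier grasps closed just above the bar, which is untouched. I correct for it and grasp again.

>>> {"op": "send_rows", "data": {
  "linear": [
    [0,0,-0.04],
    [0,0,-0.04],
    [-0.0323,-0.0276,0],
    [-0.0323,-0.0276,0],
    [-0.0323,-0.0276,0],
    [0,0,0.04],
    [0,0,0.025],
    [0,0,0.015]
  ],
  "twist": [
    [0,0,0],
    [0,0,0],
    [0,0,0],
    [0,0,0],
    [0,0,0],
    [0,0,0],
    [0,0,0],
    [0,0,0]
  ],
  "gripper": [100,100,100,100,100,100,100,100],
  "grip_force": 40
}}

```text
time: 20.3
ee_pos: [0.4909, 0.352, -0.0012]
tcp_rot: [-179.9, -0.1, -177.0]
wrist_force: [-0.3, -0.3, 0.0]
opening: 0.0856
grasp_force: 0.0
```

>>> {"op": "send_rows", "data": {
  "linear": [
    [0,0,0.008],
    [0,0,0.004],
    [0,0,0],
    [0,0,0],
    [0,0,0],
    [0,0,0],
    [0,0,0]
  ],
  "twist": [
    [0,0,0],
    [0,0,0],
    [0,0,0],
    [0,0,0],
    [0,0,0],
    [0,0,0],
    [0,0,0]
  ],
  "gripper": [100,100,50,30,20,0,0]
}}

```text
time: 21.18
ee_pos: [0.4916, 0.3528, -0.0111]
tcp_rot: [180.0, 0.0, -177.0]
wrist_force: [-0.5, 0.5, 3.7]
opening: 0.0232
grasp_force: 40.7
```

>>> {"op": "send_rows", "data": {
  "linear": [
    [0,0,-0.02],
    [0,0,-0.05],
    [0,0,-0.05],
    [0,0,-0.02]
  ],
  "twist": [
    [0,0,0],
    [0,0,0],
    [0,0,0],
    [0,0,0]
  ],
  "gripper": [0,0,0,0]
}}

```text
time: 21.68
ee_pos: [0.4921, 0.353, 0.1329]
tcp_rot: [179.9, 0.2, -177.0]
wrist_force: [0.4, 0.0, -5.6]
opening: 0.0235
grasp_force: 40.1
```

>>> {"op": "send_rows", "data": {
  "linear": [
    [-0.002,-0.0561,0],
    [-0.002,-0.0561,0],
    [-0.002,-0.0561,0],
    [-0.002,-0.0561,0],
    [-0.002,-0.0561,0],
    [-0.002,-0.0561,0],
    [-0.002,-0.0561,0],
    [-0.002,-0.0561,0]
  ],
  "twist": [
    [0,0,0],
    [0,0,0],
    [0,0,0],
    [0,0,0],
    [0,0,0],
    [0,0,0],
    [0,0,0],
    [0,0,0]
  ],
  "gripper": [0,0,0,0,0,0,0,0]
}}

```text
time: 22.68
ee_pos: [0.5308, -0.0967, 0.1293]
tcp_rot: [-180.0, 0.0, -177.0]
wrist_force: [1.4, 0.4, -4.4]
opening: 0.0231
grasp_force: 40.7
```

>>> {"op": "send_rows", "data": {
  "linear": [
    [0,0,0],
    [0,0,0],
    [0,0,0],
    [0,0,0],
    [0,0,0],
    [0,0,0],
    [0,0,0],
    [0,0,0]
  ],
  "twist": [
    [0,0,-0.972],
    [0,0,-0.972],
    [0,0,-0.972],
    [0,0,-0.972],
    [0,0,-0.972],
    [0,0,-0.972],
    [0,0,-0.972],
    [0,0,-0.972]
  ],
  "gripper": [0,0,0,0,0,0,0,0]
}}

```text
time: 23.68
ee_pos: [0.5308, -0.0949, 0.1291]
tcp_rot: [180.0, -0.0, -98.9]
wrist_force: [0.7, -0.2, -4.3]
opening: 0.0232
grasp_force: 41.2
```

```bash
python3 - <<'E'
from h import *
o=bot.get_obs();p=o['ee_pos'];print(o['time'],p,o['tcp_rot'],o['wrist_force'],o['q'].round(1),o['opening'])
for n in('top','side'):
    b=camera(n)[:,:,::-1];cv2.imwrite(f'pics/{n}_P.png',b)
    h=cv2.cvtColor(b,40);m=((h[...,0]>25)&(h[...,0]<50)&(h[...,1]>110)&(h[...,2]>60)).astype(np.uint8)
    k,l,st,ce=cv2.connectedComponentsWithStats(m);print(n,[(ce[i].round(1).tolist(),int(st[i,4])) for i in range(1,k) if st[i,4]>3])
    print(proj(n,[(p[0],p[1],p[2]+.0115+.041)]))
E
```

```text
23.675 [ 0.53081595 -0.09485533  0.1291247 ] [ 1.79985156e+02 -5.72699339e-03 -9.88852238e+01] [ 0.65730351 -0.16717792 -4.32364515] [-10.1   2.6  -1.2  86.2  -0.  -91.2] 0.023231624886991244
top [([118.2, 288.6], 32), ([105.6, 291.8], 33)]
[[327.8637759  203.80490043]]
side [([298.4, 165.4], 21), ([291.2, 399.5], 51), ([288.6, 415.2], 46)]
[[301.68843409 162.03048176]]
```

>>> {"op": "send_rows", "data": {
  "linear": [
    [0,0,0.025],
    [0,0,0.02],
    [0,0,0.01],
    [0,0,0.003],
    [0,0,0.001],
    [0,0,0.001],
    [0,0,0]
  ],
  "twist": [
    [0,0,0],
    [0,0,0],
    [0,0,0],
    [0,0,0],
    [0,0,0],
    [0,0,0],
    [0,0,0]
  ],
  "gripper": [0,0,0,0,0,0,0]
}}

```text
time: 24.65
ee_pos: [0.5313, -0.0948, 0.0688]
tcp_rot: [-180.0, 0.0, -99.2]
wrist_force: [-0.5, 0.1, -3.8]
opening: 0.0233
grasp_force: 41.2
```

>>> {"op": "send_rows", "data": {
  "linear": [
    [0,0,0.001],
    [0,0,0.0005]
  ],
  "twist": [
    [0,0,0],
    [0,0,0]
  ],
  "gripper": [0,0]
}}

```text
time: 24.9
ee_pos: [0.5312, -0.0948, 0.0669]
tcp_rot: [-180.0, -0.0, -99.2]
wrist_force: [1.8, -0.5, -4.1]
opening: 0.0235
grasp_force: 41.2
```

>>> {"op": "send_rows", "data": {
  "linear": [
    [0,0,0.0005],
    [0,0,0.0005]
  ],
  "twist": [
    [0,0,0],
    [0,0,0]
  ],
  "gripper": [0,0]
}}

```text
time: 25.15
ee_pos: [0.5312, -0.0949, 0.0666]
tcp_rot: [-180.0, -0.0, -99.2]
wrist_force: [-3.8, 0.1, 4.9]
opening: 0.0235
grasp_force: 42.3
```

>>> {"op": "send_rows", "data": {
  "linear": [
    [0,0,0.0005],
    [0,0,0]
  ],
  "twist": [
    [0,0,0],
    [0,0,0]
  ],
  "gripper": [0,0]
}}

```text
time: 25.4
ee_pos: [0.5312, -0.0949, 0.0666]
tcp_rot: [-179.9, -0.0, -99.2]
wrist_force: [-4.1, -1.1, 7.3]
opening: 0.0236
grasp_force: 42.7
```

>>> {"op": "send_rows", "data": {
  "linear": [
    [0,0,-0.0005],
    [0,0,0],
    [0,0,0],
    [0,0,0],
    [0,0,-0.01],
    [0,0,-0.03],
    [0,0,-0.04]
  ],
  "twist": [
    [0,0,0],
    [0,0,0],
    [0,0,0],
    [0,0,0],
    [0,0,0],
    [0,0,0],
    [0,0,0]
  ],
  "gripper": [0,35,60,90,100,100,100]
}}

```text
time: 26.28
ee_pos: [0.5307, -0.0947, 0.1467]
tcp_rot: [179.9, 0.0, -99.2]
wrist_force: [0.5, -0.2, 0.3]
opening: 0.0854
grasp_force: 0.0
```

>>> {"op": "send_rows", "data": {
  "linear": [
    [0.0466,0,0],
    [0.0466,0,0],
    [0.0466,0,0],
    [0.0466,0,0],
    [0,0,0],
    [0,0,0],
    [0,0,0],
    [0,0,0]
  ],
  "twist": [
    [0,0,0],
    [0,0,0],
    [0,0,0],
    [0,0,0],
    [0,0,0],
    [0,0,0],
    [0,0,0],
    [0,0,0]
  ],
  "gripper": [100,100,100,100,100,100,100,100]
}}

```text
time: 27.28
ee_pos: [0.5016, -0.278, 0.1461]
tcp_rot: [-180.0, -0.0, -99.1]
wrist_force: [-0.1, -0.3, 0.2]
opening: 0.0856
grasp_force: 0.0
```

```bash
cat > look.py <<'E'
from h import *
import sys
tag=sys.argv[1];N=int(sys.argv[2])
for n in('top','side'):
    b=np.mean([camera(n)[:,:,::-1].astype(float) for _ in range(N)],0);np.save(f'pics/{n}_{tag}.npy',b);b8=b.astype(np.uint8);cv2.imwrite(f'pics/{n}_{tag}.png',b8)
    h=cv2.cvtColor(b8,40);m=((h[...,0]>25)&(h[...,0]<50)&(h[...,1]>90)&(h[...,2]>60)).astype(np.uint8)
    k,l,st,ce=cv2.connectedComponentsWithStats(m);print(n,[(ce[i].round(1).tolist(),int(st[i,4])) for i in range(1,k) if st[i,4]>3])
o=bot.get_obs();print(o['time'],o['ee_pos'],o['tcp_rot'],o['q'].round(1))
E
python3 look.py v0 3; python3 - <<'E'
from h import *
for n,P in(('top',(.531,-.095,.119)),('side',(.531,-.095,.119))):
    q=proj(n,[P])[0].astype(int);print(n,q)
    b=np.load(f'pics/{n}_v0.npy').max(2)
    for r in range(q[1]-(12 if n=='top' else 22),q[1]+(14 if n=='top' else 22)):print(r,''.join(" .:-=+*#%@"[min(9,int(v)//26)] for v in b[r,q[0]-45:q[0]+45]))
E
```

```text
top [([325.2, 207.8], 83), ([118.0, 288.6], 40), ([105.6, 291.7], 38)]
side [([300.7, 179.5], 43), ([291.3, 399.5], 62), ([288.7, 414.9], 56)]
27.575 [ 0.50138169 -0.27864644  0.14591468] [-1.79999838e+02 -2.81609208e-03 -9.91849123e+01] [ -29.1    7.4    5.7   88.3   -0.  -109.9]
top [325 206]
194 ********+*****+++++++++++++++++++++++*+**********+++++++++++++++++++++++++++++++++++++++++
195 *******++********+++++++++++++++++++++*+*************+++++++++++++++++++++++++++++++++++++
196 *******++***********++++++++++++++++++++*+*+***********+++++++++++++++++++++++++++++++++++
197 ****+*+++*##************+++++++++++++++++++***+*****+*+*+*++++++++++++++++++++++++++++++++
198 ******+++*######**********++++++++++++++++++++***++++*+*++++++++++++++++++++++++++++++++++
199 ******+=+##############*****+**++***+++++++++++++++++*++++++++++++++++++++++++++++++++++++
200 ******+=*#################**************++++++++++++++++++++++++++++++++++++++++++++++++++
201 +*****+=*######################*#***************++++++++++++++++++++++++++++++++++++++++++
202 *++*++++#########################*++++**
[... 5160 characters left out ...]
+++++++++++++++++++===+++=++++=====
193 ++++++++++++++++++++++++++++++++++++==--::::-===++++++++++++++++++++++++===+=++==++++=====
194 +++++++++++++++++++++++++++++++++++==--::::--==+++++++++++++++++++++++++=+====+===========
195 +++++++++++++++++++++==+++++++++++==--:::--===++++++++++++++++++++++++===+=+++==+=========
196 ++++++++++++++++++=+====+++++++++==--:::--====++++++++++++++++++++++++=+===++============+
197 ++++++++++++++++++====--==++++++==--:::--===++++++++++++++++++++++++=+++++++============++
198 +++++++++++++++++++===-::-==+++=---:::--==++++++++++++++++++++++++++++==++==+==========+++
199 +++++++++++++++++=+===:..::-===--::::--==++++++++++++++++++++++++++=+===+++===========++++
```

```bash
cat > bub.py <<'E'
from h import *
import sys
tag=sys.argv[1]
u=np.array([np.cos(np.radians(-99.2)),np.sin(np.radians(-99.2)),0]);v=np.array([-u[1],u[0],0])
C=np.array([.531,-.095,.119])
s=np.arange(-34,35,2)/1000
for n,sh in(('top',(0,0)),('side',(0,0))):
    b=np.load(f'pics/{n}_{tag}.npy').astype(np.float32)
    best=[]
    for w in np.arange(-16,17,2)/1000:
        q=proj(n,C+s[:,None]*u+w*v).astype(np.float32)
        best.append(cv2.remap(b,q[:,0].reshape(1,-1),q[:,1].reshape(1,-1),cv2.INTER_CUBIC)[0])
    best=np.array(best);g=(best[...,1]-best[...,0])
    print(n,'G-B by w',g.sum(1).round(0).tolist());i=int(np.argmax(np.convolve(g.sum(1),np.ones(5),'same')));P=best[max(0,i-2):i+3].mean(0)
    print('w',-16+2*i);
    for ch,nm in((0,'B'),(1,'G'),(2,'R')):print(nm,P[:,ch].round(0).astype(int).tolist())
print((s*1000).astype(int).tolist())
E
python3 bub.py v0
```

```text
top G-B by w [121.0, 165.0, 345.0, 865.0, 1871.0, 2737.0, 2957.0, 2878.0, 2662.0, 2108.0, 1245.0, 527.0, 228.0, 222.0, 266.0, 289.0, 293.0]
w -2
B [170, 144, 114, 84, 62, 55, 55, 55, 53, 55, 75, 111, 137, 142, 146, 144, 123, 86, 61, 53, 55, 52, 46, 45, 52, 58, 57, 53, 50, 54, 78, 120, 149, 150, 164]
G [176, 154, 145, 156, 166, 168, 168, 167, 166, 165, 165, 170, 177, 181, 182, 182, 176, 165, 164, 166, 166, 158, 137, 135, 155, 167, 168, 166, 165, 165, 167, 172, 168, 158, 170]
R [184, 161, 146, 146, 147, 147, 146, 146, 144, 144, 149, 165, 179, 183, 185, 184, 173, 154, 145, 144, 144, 137, 119, 118, 136, 146, 147, 144, 143, 144, 151, 168, 174, 166, 178]
side G-B by w [160.0, 242.0, 422.0, 753.0, 1235.0, 1760.0, 2175.0, 2391.0, 2318.0, 1971.0, 1441.0, 881.0, 480.0, 295.0, 254.0, 260.0, 260.0]
w -2
B [118, 102, 86, 72, 63, 58, 58, 63, 71, 83, 94, 103, 108, 108, 102, 94, 82, 71, 62, 55, 53, 53, 54, 55, 54, 54, 56, 62, 69, 79, 91, 103, 114, 124, 131]
G [144, 142, 141, 141, 142, 142, 142, 142, 142, 144, 147, 149, 152, 152, 151, 148, 146, 144, 142, 140, 138, 139, 140, 142, 142, 142, 141, 140, 135, 129, 125, 125, 128, 134, 139]
R [141, 136, 132, 129, 127, 126, 126, 127, 129, 133, 139, 144, 147, 147, 144, 140, 135, 130, 126, 124, 122, 122, 123, 125, 125, 125, 125, 125, 122, 120, 120, 123, 129, 136, 142]
[-34, -32, -30, -28, -26, -24, -22, -20, -18, -16, -14, -12, -10, -8, -6, -4, -2, 0, 2, 4, 6, 8, 10, 12, 14, 16, 18, 20, 22, 24, 26, 28, 30, 32, 34]
```

>>> {"op": "send_rows", "data": {
  "linear": [
    [0.0015,0.0007,0.03],
    [0,0,0.03],
    [0,0,0.013],
    [0,0,0.005],
    [0,0,0.002],
    [0,0,0],
    [0,0,0],
    [0,0,0]
  ],
  "twist": [
    [0,0,0],
    [0,0,0],
    [0,0,0],
    [0,0,0],
    [0,0,0],
    [0,0,0],
    [0,0,0],
    [0,0,0]
  ],
  "gripper": [100,100,100,100,100,70,55,40],
  "grip_force": 25
}}

```text
time: 28.58
ee_pos: [0.5032, -0.2808, 0.0675]
tcp_rot: [-179.6, -0.0, -99.2]
wrist_force: [14.2, -2.3, 2.3]
opening: 0.039
grasp_force: 28.4
```

>>> {"op": "send_rows", "data": {
  "linear": [
    [0,0,0],
    [0,0,0]
  ],
  "twist": [
    [0,0,0],
    [0,0,0]
  ],
  "gripper": [30,30]
}}

```text
time: 28.82
ee_pos: [0.5032, -0.2808, 0.0675]
tcp_rot: [-179.6, -0.0, -99.2]
wrist_force: [10.3, -0.9, 1.1]
opening: 0.0393
grasp_force: 28.1
```

>>> {"op": "send_rows", "data": {
  "linear": [
    [-0.0005,-0.003,0],
    [0,0,0]
  ],
  "twist": [
    [0,0,0],
    [0,0,0]
  ],
  "gripper": [30,30]
}}

```text
time: 29.08
ee_pos: [0.5033, -0.2808, 0.0674]
tcp_rot: [-180.0, -0.1, -99.2]
wrist_force: [-5.4, -1.0, 8.7]
opening: 0.0386
grasp_force: 28.5
```

>>> {"op": "send_rows", "data": {
  "linear": [
    [0,0,0],
    [0,0,0],
    [0,0,0],
    [0,0,0]
  ],
  "twist": [
    [0,0,0.9],
    [0,0,0.9],
    [0,0,0.9],
    [0,0,0.9]
  ],
  "gripper": [30,30,30,30]
}}

```text
time: 29.58
ee_pos: [0.5028, -0.2806, 0.0674]
tcp_rot: [-180.0, -0.1, -135.5]
wrist_force: [-7.7, -0.0, 10.1]
opening: 0.0391
grasp_force: 28.6
```

>>> {"op": "send_rows", "data": {
  "linear": [
    [0,0,0],
    [0,0,0],
    [0,0,0],
    [0,0,0],
    [0,0,0],
    [0,0,0],
    [0,0,0],
    [0,0,0]
  ],
  "twist": [
    [0,0,0.9],
    [0,0,0.9],
    [0,0,0.9],
    [0,0,0.9],
    [0,0,0],
    [0,0,0],
    [0,0,0],
    [0,0,0]
  ],
  "gripper": [30,30,30,30,30,30,30,30]
}}

```text
time: 30.58
ee_pos: [0.5025, -0.2801, 0.0673]
tcp_rot: [-180.0, -0.1, -171.2]
wrist_force: [-8.9, 3.2, 11.1]
opening: 0.0388
grasp_force: 28.7
```

>>> {"op": "send_rows", "data": {
  "linear": [
    [0,0,0],
    [0,0,0],
    [0,0,0],
    [0,0,0],
    [0,0,0],
    [0,0,0],
    [0,0,0],
    [0,0,0]
  ],
  "twist": [
    [0,0,0],
    [0,0,0],
    [0,0,0],
    [0,0,0],
    [0,0,0],
    [0,0,0],
    [0,0,0],
    [0,0,0]
  ],
  "gripper": [30,30,30,30,30,30,30,30]
}}

```text
time: 31.58
ee_pos: [0.5025, -0.2801, 0.0674]
tcp_rot: [-180.0, -0.1, -171.2]
wrist_force: [-8.9, 3.4, 11.4]
opening: 0.0387
grasp_force: 28.7
```

```bash
python3 look.py v1 4; python3 bub.py v1
```

```text
top [([318.5, 206.6], 41), ([331.1, 208.8], 39), ([118.0, 288.6], 40), ([105.6, 291.7], 38)]
side [([300.5, 179.5], 42), ([291.3, 399.6], 63), ([288.7, 414.9], 56)]
31.975 [ 0.50254764 -0.28006526  0.06737984] [-1.79994783e+02 -5.00420081e-02 -1.71222963e+02] [-29.1   8.   -2.2  79.8  -0.  -37.9]
top G-B by w [115.0, 162.0, 344.0, 854.0, 1823.0, 2653.0, 2882.0, 2791.0, 2590.0, 2060.0, 1240.0, 534.0, 226.0, 218.0, 264.0, 291.0, 296.0]
w -2
B [166, 140, 115, 83, 59, 54, 54, 55, 54, 52, 48, 46, 53, 72, 109, 137, 143, 143, 142, 126, 95, 61, 44, 43, 51, 56, 56, 54, 51, 55, 80, 121, 144, 145, 163]
G [172, 152, 150, 158, 163, 166, 166, 166, 165, 160, 145, 136, 148, 164, 176, 181, 180, 179, 177, 173, 166, 156, 138, 138, 156, 164, 166, 165, 165, 164, 164, 165, 158, 152, 169]
R [180, 159, 151, 147, 144, 144, 145, 145, 144, 139, 126, 119, 131, 149, 169, 182, 183, 181, 180, 172, 157, 138, 119, 120, 136, 144, 145, 144, 143, 143, 150, 163, 165, 160, 177]
side G-B by w [168.0, 228.0, 383.0, 674.0, 1116.0, 1630.0, 2056.0, 2288.0, 2242.0, 1917.0, 1411.0, 883.0, 479.0, 287.0, 241.0, 248.0, 258.0]
w -2
B [117, 102, 87, 73, 64, 60, 58, 58, 58, 59, 65, 76, 87, 97, 105, 107, 105, 100, 91, 79, 69, 61, 56, 54, 53, 53, 54, 59, 68, 78, 91, 103, 114, 124, 131]
G [143, 141, 142, 142, 142, 143, 141, 137, 132, 128, 127, 131, 138, 145, 149, 150, 149, 148, 145, 142, 139, 138, 138, 140, 141, 141, 140, 138, 134, 129, 126, 125, 128, 133, 139]
R [141, 136, 131, 128, 127, 126, 124, 121, 117, 115, 116, 122, 130, 138, 143, 146, 145, 142, 137, 131, 126, 123, 122, 122, 124, 124, 123, 122, 121, 120, 120, 123, 129, 136, 142]
[-34, -32, -30, -28, -26, -24, -22, -20, -18, -16, -14, -12, -10, -8, -6, -4, -2, 0, 2, 4, 6, 8, 10, 12, 14, 16, 18, 20, 22, 24, 26, 28, 30, 32, 34]
```

>>> {"op": "send_rows", "data": {
  "linear": [
    [0,0,0],
    [0,0,0],
    [0,0,0],
    [0,0,-0.03],
    [0,0,-0.04],
    [0,0,-0.02],
    [0,0,0],
    [0,0,0]
  ],
  "twist": [
    [0,0,0],
    [0,0,0],
    [0,0,0],
    [0,0,0],
    [0,0,0],
    [0,0,0.9],
    [0,0,0.9],
    [0,0,0]
  ],
  "gripper": [60,100,100,100,100,100,100,100]
}}

```text
time: 32.98
ee_pos: [0.5036, -0.2802, 0.1559]
tcp_rot: [-180.0, 0.0, 170.9]
wrist_force: [-0.5, -0.3, 0.2]
opening: 0.0853
grasp_force: 0.0
```

```bash
python3 look.py v2 4; python3 bub.py v2 | grep -A4 top
```

```text
top [([318.5, 206.6], 41), ([331.1, 208.8], 39), ([118.0, 288.6], 40), ([105.6, 291.7], 38)]
side [([300.6, 179.4], 42), ([291.3, 399.6], 63), ([288.7, 414.9], 56)]
33.375 [ 0.50335226 -0.28013876  0.15569928] [ 1.79994139e+02 -1.77467559e-02  1.70845394e+02] [-29.1   7.8   7.3  89.5  -0.  -19.9]
top G-B by w [113.0, 162.0, 345.0, 858.0, 1841.0, 2683.0, 2912.0, 2819.0, 2613.0, 2084.0, 1260.0, 543.0, 230.0, 220.0, 262.0, 291.0, 300.0]
w -2
B [168, 142, 117, 85, 61, 55, 55, 56, 55, 53, 49, 46, 53, 74, 111, 139, 145, 145, 144, 128, 96, 62, 44, 43, 52, 57, 58, 55, 52, 56, 81, 123, 145, 147, 165]
G [174, 154, 152, 161, 166, 168, 168, 168, 167, 162, 147, 137, 150, 167, 178, 183, 182, 181, 180, 175, 168, 158, 140, 140, 158, 167, 168, 167, 168, 166, 166, 168, 160, 154, 171]
R [182, 161, 153, 150, 146, 146, 146, 147, 146, 141, 128, 120, 132, 151, 171, 184, 185, 184, 183, 174, 159, 140, 121, 121, 139, 146, 147, 146, 145, 145, 151, 165, 167, 161, 179]
```

>>> {"op": "send_rows", "data": {
  "linear": [
    [0.0008,0.0468,0],
    [0.0008,0.0468,0],
    [0.0008,0.0468,0],
    [0.0008,0.0468,0],
    [0,0,0.03],
    [0,0,0.022],
    [0,0,0.01],
    [0,0,0.003]
  ],
  "twist": [
    [0,0,0],
    [0,0,0],
    [0,0,0],
    [0,0,0],
    [0,0,0],
    [0,0,0],
    [0,0,0],
    [0,0,0]
  ],
  "gripper": [100,100,100,100,100,100,100,100]
}}

```text
time: 34.38
ee_pos: [0.5301, -0.095, 0.0907]
tcp_rot: [180.0, -0.0, 170.8]
wrist_force: [-0.0, -0.0, -0.2]
opening: 0.0855
grasp_force: 0.0
```

>>> {"op": "send_rows", "data": {
  "linear": [
    [0,0,0.002],
    [0,0,0.001],
    [0,0,0.001],
    [0,0,0]
  ],
  "twist": [
    [0,0,0],
    [0,0,0],
    [0,0,0],
    [0,0,0]
  ],
  "gripper": [100,100,100,100]
}}

```text
time: 34.88
ee_pos: [0.5303, -0.0949, 0.087]
tcp_rot: [180.0, 0.0, 170.8]
wrist_force: [0.1, 0.1, -0.1]
opening: 0.0856
grasp_force: 0.0
```

>>> {"op": "send_rows", "data": {
  "linear": [
    [0,0,0.001],
    [0,0,0.001],
    [0,0,0]
  ],
  "twist": [
    [0,0,0],
    [0,0,0],
    [0,0,0]
  ],
  "gripper": [100,100,100]
}}

```text
time: 35.25
ee_pos: [0.5302, -0.0948, 0.0848]
tcp_rot: [180.0, -0.0, 170.8]
wrist_force: [0.4, 0.4, -0.0]
opening: 0.0857
grasp_force: 0.0
```

>>> {"op": "send_rows", "data": {
  "linear": [
    [0,0,0.0005],
    [0,0,0.0005],
    [0,0,0]
  ],
  "twist": [
    [0,0,0],
    [0,0,0],
    [0,0,0]
  ],
  "gripper": [100,100,100]
}}

```text
time: 35.62
ee_pos: [0.5303, -0.0949, 0.0845]
tcp_rot: [-180.0, 0.0, 170.8]
wrist_force: [-1.3, 0.7, 4.7]
opening: 0.0854
grasp_force: 2.7
```

>>> {"op": "send_rows", "data": {
  "linear": [
    [0,0,0.0005],
    [0,0,0.0005],
    [0,0,0]
  ],
  "twist": [
    [0,0,0],
    [0,0,0],
    [0,0,0]
  ],
  "gripper": [100,100,100]
}}

```text
time: 36.0
ee_pos: [0.5305, -0.0949, 0.0844]
tcp_rot: [-180.0, 0.1, 170.8]
wrist_force: [-3.6, 1.5, 12.5]
opening: 0.0853
grasp_force: 6.0
```

>>> {"op": "send_rows", "data": {
  "linear": [
    [0,0,0.0004],
    [0,0,0.0004],
    [0,0,0],
    [0,0,0],
    [0,0,0],
    [0,0,0],
    [0,0,0],
    [0,0,0]
  ],
  "twist": [
    [0,0,0],
    [0,0,0],
    [0,0,0],
    [0,0,0],
    [0,0,0],
    [0,0,0],
    [0,0,0],
    [0,0,0]
  ],
  "gripper": [100,100,100,100,100,100,100,100]
}}

```text
time: 37.0
ee_pos: [0.5306, -0.095, 0.0844]
tcp_rot: [-180.0, 0.1, 170.8]
wrist_force: [-6.0, 2.0, 17.7]
opening: 0.0856
grasp_force: 8.6
```

>>> {"op": "send_rows", "data": {
  "linear": [
    [0,0,0],
    [0,0,0],
    [0,0,0],
    [0,0,0],
    [0,0,0],
    [0,0,0],
    [0,0,0],
    [0,0,0]
  ],
  "twist": [
    [0,0,0],
    [0,0,0],
    [0,0,0],
    [0,0,0],
    [0,0,0],
    [0,0,0],
    [0,0,0],
    [0,0,0]
  ],
  "gripper": [100,100,100,100,100,100,100,100]
}}

```text
time: 38.0
ee_pos: [0.5306, -0.0949, 0.0844]
tcp_rot: [-180.0, 0.1, 170.8]
wrist_force: [-6.1, 1.4, 17.5]
opening: 0.0855
grasp_force: 8.6
```

```bash
python3 look.py v3 5; python3 bub.py v3; python3 -c "
from h import *
o=bot.get_obs();print(o['wrist_force'],o['torque'])
# other objects unmoved?
for n in('top','side'):
    a=cv2.GaussianBlur(cv2.imread(f'pics/{n}0.png'),(5,5),0);b=cv2.GaussianBlur(cv2.imread(f'pics/{n}_v3.png'),(5,5),0)
    k,l,st,ce=cv2.connectedComponentsWithStats((cv2.absdiff(a,b).max(2)>40).astype(np.uint8));print(n,[st[i].tolist() for i in range(1,k) if st[i,4]>20])
"
```

```text
top [([118.0, 288.6], 40), ([105.6, 291.7], 38)]
side [([303.5, 176.4], 13), ([297.6, 182.2], 10), ([291.3, 399.6], 63), ([288.7, 414.9], 56)]
38.5 [ 0.53064493 -0.09496401  0.08443752] [-1.79998120e+02  1.46978641e-01  1.70794185e+02] [-10.1   2.7  -6.1  81.1   0.   -0.9]
top G-B by w [585.0, 598.0, 603.0, 607.0, 609.0, 606.0, 606.0, 606.0, 603.0, 604.0, 605.0, 610.0, 607.0, 597.0, 585.0, 576.0, 576.0]
w -6
B [35, 35, 53, 72, 75, 72, 68, 67, 66, 77, 107, 138, 145, 144, 142, 142, 142, 142, 142, 142, 143, 143, 142, 143, 144, 142, 126, 104, 109, 124, 130, 130, 131, 132, 133]
G [35, 38, 60, 83, 87, 83, 79, 77, 76, 89, 124, 159, 167, 166, 164, 164, 163, 163, 164, 164, 164, 164, 164, 165, 166, 163, 145, 121, 126, 144, 151, 151, 151, 153, 154]
R [36, 40, 64, 90, 94, 91, 86, 84, 83, 96, 134, 170, 178, 177, 175, 175, 174, 175, 175, 175, 175, 175, 175, 176, 178, 175, 156, 130, 136, 154, 161, 162, 162, 163, 164]
side G-B by w [147.0, 175.0, 250.0, 387.0, 582.0, 818.0, 1038.0, 1148.0, 1101.0, 911.0, 660.0, 438.0, 269.0, 175.0, 145.0, 130.0, 121.0]
w -2
B [74, 73, 70, 65, 61, 57, 54, 52, 51, 52,
[... 1101 characters left out ...]
30, 122], [239, 396, 16, 24, 182]]
side [[404, 0, 141, 107, 6044], [310, 7, 89, 60, 3799], [547, 18, 13, 32, 237], [279, 22, 31, 43, 1083], [485, 40, 12, 22, 85], [394, 66, 5, 8, 30], [287, 68, 43, 42, 1160], [455, 103, 14, 11, 123], [290, 112, 16, 10, 90], [474, 117, 33, 16, 304], [295, 124, 10, 4, 24], [466, 127, 36, 18, 278], [277, 128, 74, 82, 2138], [509, 150, 51, 34, 1045], [505, 162, 55, 31, 380], [414, 165, 24, 40, 451], [352, 189, 10, 8, 51], [352, 194, 64, 21, 287], [363, 208, 7, 9, 32], [437, 220, 30, 24, 514], [505, 221, 29, 37, 591], [388, 233, 32, 69, 1095], [421, 238, 64, 45, 1583], [454, 286, 13, 6, 46], [487, 295, 22, 11, 110], [415, 297, 88, 48, 2528], [274, 339, 4, 9, 21]]
```

```bash
python3 -c "
from workcell import ticket
print(ticket.job_done())"
```

```text
the job is handed in; nothing more can be done
None
```

The level is standing in the middle of the weighing plate, in line with the foot; the bubble is centred to about 0.1 mm, the arm is still pressing the level down with about 17.5 N, and the job was handed in at about 38.5 s.

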